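Ferrite scan along a fillet weld

ROBOT

A 7-joint arm with a two-finger parallel gripper is mounted at the origin on a cart in front of the work surface, level with it; the furniture and walls round the work are solid. World frame = base frame: x ahead of the robot, y to its left, z up, the work surface at z = 0. Lengths are in mm, angles in rad, forces in N, time in s.
With the tool pointing down it reaches from about 425 to 875 mm from the base axis. Payload 9.9 kg.
Tool frame: the origin (TCP) lies at the very end of the fingers, on their centre line; the grasp point (between the pads) lies ctrl.tcp_to_grasp behind it (ctrl.tcp_to_grasp is the distance from the TCP to the grasp point, in mm); z points along the fingers, y is the line along which they close (so a half turn about z gives the same grasp; the last joint's range is limited). The gripper opens to 85 mm and grips with 20 to 120 N. Pads are 22 mm wide; open, the fingers measure 114 mm over their backs; the gripper's body (76 mm by 85 mm) begins 54 mm behind the grasp point. The pads swing forward as they close: fully open they stand 13 mm farther back than shut.
Start: joints at [1.045, 0.576, 0.025, 1.437, -0.015, 1.129, -0.057], TCP at [288.613, -610.19, 231.289] pointing down, gripper open.
Joint ranges: [-2.76, 2.76], [-0.34, 2.15], [-1.52, 1.57], [0.19, 2.46], [-1.09, 4.23], [0.17, 1.99], [-2.82, 2.82]. Speed limits (rad/s): [2.22, 2.22, 3.01, 3.01, 3.14, 3.14, 3.14].

INTERFACE

Orientations are given as a rotation vector (axis times angle).
In Python, from rig import ctrl gives the robot as it stands.
- The arm moves only by the tool apply_moves, never from a script. Its argument "motion" is a list that holds one entry, the list of rows, each a list of 7 numbers: the shift along the world's x, y, z in mm, then the turn, a rotation vector about the world's x, y, z in degrees, then the finger opening in mm, from 0 to 85.4. A call has 1 to 10 rows; each row shifts and turns the commanded pose from where the row before left it; what a row does not reach is not made up. A row lasts 1/12 s, in which the tool goes at most 41.7 mm and 7.16 degrees, less where a joint would pass 70% of its speed; a pose out of reach is approached as far as the arm can. A call is refused whole if a number of a shift passes 41.7 or a number of a turn 7.16, either way. A call with a gripper value outside its range is refused whole. The fingers move at their own pace and stop on an object; "squeeze" is the grip in N (left out, the last holds). Time passes only in rows, so rows that do not move let the fingers close. It gives the time, the measured TCP pose, the force, the opening and the grip force at its end, in the units of the state.
- ctrl.sense(): the state, without advancing time (a new reading comes with each control period).
- ctrl.capture(name): name is "scene" or "side" or "wrist"; returns (picture, depth): 420x560x3 uint8, blue, green, red; 420x560 float32, mm along the optical axis (not along the pixel's ray), 0 where there is no reading.
- ctrl.camera_params(name): a dict with "K" (3x3 intrinsics, pixels), "pose" (4x4, takes a point from camera to world coordinates); the wrist camera has in their place "mount" (4x4, takes a point from camera to tool coordinates, whose origin is the TCP and whose axes are the flange's). Camera axes: x right, y up, looking along -z (the intrinsics and any distortion apply to the point x, -y, -z); pixel columns grow to the right and rows downward; lengths in mm; the calibration is good to about 2 mm. A picture is of the moment at which its call begins: read the wrist's pose just before it. camera_params takes no time and is no camera call.
- ctrl.sign_off(): hands the job in; it is judged then, once.
The state is a dict: "time_s": time; "joint_pos": joint angles; "joint_vel": joint speeds; "joint_torque": joint torques, N m; "tcp_pos": TCP position; "eef_rot": TCP orientation; "ft_force": force on the tool from outside, world axes, zero at the start; "moment": the same for the moment, N m; "finger_gap": finger opening in mm; "finger_force": force on a finger pad.
Only numpy, scipy, OpenCV 4.12 (cv2) and the standard library are available. Lean on these libraries where they do the work, as an engineer would, in place of code of your own. Each camera call takes 0.05 s, during which the arm holds its last target. There are 200 camera calls.

TASK

Take the ferrite probe out of its case and lay it in the sloping holster so that its tip rests on the zero standard, let go, then press the white key (zero) and after it the green key (start), leaving the red key alone. Now take the probe again like a pen, by the free end of its handle, and run its sprung tip along the weld of the steel sample in one slow pass from the yellow dot to the far end, square to the weld's face (leaning about 45 degrees), always lightly in touch, at a few centimetres a second and never with the spring pushed hard against its stop. Finally put the probe back in the holster with its tip on the zero standard and let go; do not disturb the other things on the bench.

Things in the scene. Friction and masses are not known exactly. Their poses are not given: they have to be found in the camera images.
- probe: Cordless ferrite probe like a thick pen, 130 mm long, 100 g: black round handle 16 mm in diameter with an orange ring near the rear end, steel nose 12 mm in diameter. Origin on its axis in the handle, 30 mm from the rear end and 100 mm behind the tip: the place to grip, for every grasp. Its x axis runs along it towards the tip. It balances 40 mm ahead of the origin. It starts level in the case.
- tip: the probe's sprung tip, a pale 7 mm ball on a 5 mm stem, same axes as the probe; it slides up to 2.5 mm straight into the nose, starting at 1 N and needing 1.2 N more for each mm, 4 N at the stop. Origin at its very end
- probe_tip (a point): very end of the probe's sprung tip
- case: open dark blue instrument case, no lid, 184 (x) x 158 (y) x 70 mm high, walls 4 mm, fixed; origin under its centre. The probe lies in two foam saddles along the case's x axis, tip towards +x, axis 40 mm above the bench. The handle is clear, 24 mm above the foam floor; its rear end is 20 mm from the -x wall, so only a gripper pointing about straight down gets at it
- holster: sloping probe cradle, fixed: dark base 125 x 80 x 12 mm, grey bed falling at 45 degrees towards the holster's +x; origin under the base. A seated probe has its axis in the holster's x-z plane, tip pointing along (1, 0, -1), its own origin at (-0.0257, 0, 0.1047). It is laid in square to the bed, from (1, 0, 1); near its place and let go it slides down the bed until the tip stops
- zero_face (a point): centre of the zero standard, a bright disc at the low end of the bed and square to it, at (0.045, 0, 0.034) in the holster's frame; a seated probe's tip ends here. Two saddles hold the probe, 18 to 30 and 56 to 74 mm from its tip; their cheeks, 2 mm off it on each side, rise 8 mm above its axis with a flared lead-in; the handle beyond stands out free
- meter: grey bench meter, 125 (x) x 176 (y) mm, key field 38 mm high, behind it (+x) the display hood up to 63 mm; fixed; origin under its centre. Three sprung round keys in a row along y, 34 mm to -x of the centre and 50 mm apart: white (zero) at +y, green (start) in the middle, red (erase) at -y; 21 mm in diameter, tops 47 mm above the bench
- key_white_top (a point): centre of the top of the white key; moves with it
- key_green_top (a point): centre of the top of the green key; moves with it
- key_red_top (a point): centre of the top of the red key; moves with it
- key_white (a joint): travel of the white key in m: 0 up, 0.004 fully down (1.5 N to start, 4.3 N fully down); counts as pressed beyond 0.003; springs back
- key_green (a joint): travel of the green key, like the white one
- key_red (a joint): travel of the red key, like the white one
- sample: bare steel weld sample, fixed: flat plate 105 (x) x 185 (y) x 10 mm carrying an upright piece of tank shell 8 mm thick, 170 mm long, 130 mm high, curved to 250 mm radius, hollow side to -x (to the right). Origin under the plate, below the middle of the corner of shell and plate; y runs along the weld, x through the shell. A yellow dot on the plate marks the start, the -y end
- weld_start (a point): middle of the weld's face at the start, by the yellow dot, 15 mm from that end. The weld, 150 mm long, fills the corner on the hollow side; its face leans back at 45 degrees (normal (-1, 0, 1) in the sample's frame at the middle) and is 10 to 17 mm wide. It is judged at seven spots, each 10 mm long, every 20 mm from weld_start to weld_end
- weld_mid (a point): middle of the weld's face half way. Seen from above the weld follows an arc of 250 mm radius through start, mid and end. It is hand-laid: the distance from the corner to its face rises and falls by up to 4 mm along it, up to 2.2 mm in 20 mm, in a way that is not told and must be felt
- weld_end (a point): middle of the weld's face at the far end, 15 mm from that end; 60 mm of arc from weld_mid, as is weld_start
- refractometer: tall beige bench refractometer, fixed, not part of the job: it stands between case and holster, nearer to the robot, 0.32 m high; from its origin (on the bench) it reaches 0.11 m away from the robot (a slanting black arm 0.24 m high), 0.12 m towards the robot, 0.11 m to each side. Carry the probe round its far side or over it
- petri_dish_0: glass petri dish, 60 mm wide, 14 mm high, at the left; origin under its centre; leave it where it is
- sample_tube: empty glass test tube lying in front of the sample, 108 mm long, 20 mm thick; origin under its centre; leave it where it is
- brown_bottle: brown glass bottle with white cap, 43 mm wide, 123 mm high, behind the case; origin under its centre; leave it where it is
- black_cap_bottle: brown glass bottle with black cap, 36 mm wide, 101 mm high, between case and meter; origin under its centre; leave it where it is
- timer: white laboratory timer, 70 x 62 x 22 mm, lying behind the holster; origin under its centre; leave it where it is

How it is judged (in metres and radians):
On the way, in this order (a step that is already met when the one before it is completed fails the run):
1. the probe lies in the holster with its tip on the zero standard, let go (distance between probe_tip and zero_face below 0.006 m and angle between the x axis of probe and the x axis of holster, either way round below 1 rad and angle between probe's own x axis and vertical between 2.15 and 2.56 rad and contact force between the fingers and probe below 0.05 N and value of joint each of key_white, key_green below 0.0012 m), for 0.2 s.
2. white key pressed while the probe rests on the zero standard (distance between probe_tip and zero_face below 0.006 m and angle between the x axis of probe and the x axis of holster, either way round below 1 rad and angle between probe's own x axis and vertical between 2.15 and 2.56 rad and contact force between the fingers and probe below 0.05 N and value of joint key_white above 0.003 m and value of joint key_green below 0.0012 m), for 0.05 s.
3. then green key pressed while the probe rests on the zero standard (distance between probe_tip and zero_face below 0.006 m and angle between the x axis of probe and the x axis of holster, either way round below 1 rad and angle between probe's own x axis and vertical between 2.15 and 2.56 rad and contact force between the fingers and probe below 0.05 N and value of joint key_green above 0.003 m and value of joint key_white below 0.0012 m), for 0.05 s.
4. the tip presses on the first (at the yellow dot) 10 mm spot of the weld, the probe about square to its face (contact force between tip and sample_c1 above 0.3 N and angle between probe's own x axis and vertical between 1.95 and 2.76 rad), for 0.1 s.
5. the tip presses on the second 10 mm spot of the weld, the probe about square to its face (contact force between tip and sample_c3 above 0.3 N and angle between probe's own x axis and vertical between 1.95 and 2.76 rad), for 0.1 s.
6. the tip presses on the third 10 mm spot of the weld, the probe about square to its face (contact force between tip and sample_c5 above 0.3 N and angle between probe's own x axis and vertical between 1.95 and 2.76 rad), for 0.1 s.
7. the tip presses on the fourth 10 mm spot of the weld, the probe about square to its face (contact force between tip and sample_c7 above 0.3 N and angle between probe's own x axis and vertical between 1.95 and 2.76 rad), for 0.1 s.
8. the tip presses on the fifth 10 mm spot of the weld, the probe about square to its face (contact force between tip and sample_c9 above 0.3 N and angle between probe's own x axis and vertical between 1.95 and 2.76 rad), for 0.1 s.
9. the tip presses on the sixth 10 mm spot of the weld, the probe about square to its face (contact force between tip and sample_c11 above 0.3 N and angle between probe's own x axis and vertical between 1.95 and 2.76 rad), for 0.1 s.
10. the tip presses on the seventh and last 10 mm spot of the weld, the probe about square to its face (contact force between tip and sample_c13 above 0.3 N and angle between probe's own x axis and vertical between 1.95 and 2.76 rad), for 0.1 s.
At the end, for the whole second after the job is handed in: the probe lies at rest in the holster, sloping 45 degrees (within 12), tip down, the end of its tip within 6 mm of the centre of the zero standard, let go; all three keys are up (all of step 1 and value of joint key_red below 0.0012 m and linear speed of probe below 0.02 m/s); the robot touches nothing.
It fails at once if red key pressed (value of joint key_red above 0.002 m).
It fails at once if white and green keys pressed together (value of joint each of key_white, key_green above 0.003 m).
It fails at once if tip pressed on the sample beyond its spring (over 8 N) (contact force between tip and sample above 8 N).
It fails at once if the probe moves faster than 10 cm/s while its tip presses on the sample (contact force between tip and sample above 0.3 N and linear speed of probe above 0.1 m/s).
It fails at once if the petri dish, the lying test tube, one of the two bottles or the timer moved more than 2 cm (distance of any of petri_dish_0, sample_tube, brown_bottle, black_cap_bottle, timer from where it was at the start of the episode above 0.02 m).
It also fails if it takes over 72 s, if anything falls off the work surface, if the arm or the gripper's body presses on something with over 40 N, if the wrist force passes 120 N, or if a joint passes its speed limit or range.

## Working session

There is one attempt and no reset: what is moved stays moved. The work goes in short steps, Python scripts to look and compute and a tool call to move; the robot and the scene stay as the last step left them, time stands still between calls to the robot, and variables do not carry over. Pictures are saved under pics/ and viewed, at most 10 in all, crops included, and the job is handed in when it is done.

Besides the shell and the picture viewer there is one more tool, called after "Request:" as name([rows], argument=value, ...), one row to a line, values as JSON. apply_moves: Moves the arm, as the interface text tells. Its arguments: {"type":"object","properties":{"motion":{"type":"array"},"squeeze":{"type":"number"}},"required":["motion"]}

```bash
ls; mkdir -p pics; cat > h.py <<'E'
from rig import ctrl
import numpy as np, cv2
from scipy.spatial.transform import Rotation as R
np.set_printoptions(precision=2,suppress=True)
def T(s):
    M=np.eye(4);M[:3,:3]=R.from_rotvec(s['eef_rot']).as_matrix();M[:3,3]=s['tcp_pos'];return M
def cloud(img,d,p,pose):
    K=np.array(p['K']);v,u=np.mgrid[:d.shape[0],:d.shape[1]]
    P=np.stack([(u-K[0,2])/K[0,0]*d,-(v-K[1,2])/K[1,1]*d,-d],-1)
    return P@pose[:3,:3].T+pose[:3,3]
def grab(n,name=None):
    s=ctrl.sense();p=ctrl.camera_params(n)
    img,d=ctrl.capture(n)
    pose=np.array(p['pose']) if 'pose' in p else T(s)@np.array(p['mount'])
    C=cloud(img,d,p,pose);C[d<=0]=np.nan
    if name: cv2.imwrite(f'pics/{name}.png',img); np.savez(f'pics/{name}.npz',img=img,C=C,d=d,pose=pose,K=p['K'])
    return img,d,C
E
python3 - <<'E'
from h import *
s=ctrl.sense();print(s,ctrl.tcp_to_grasp)
for n in ['scene','side','wrist']:
    p=ctrl.camera_params(n);print(n,p)
    grab(n,n+'0')
a=np.hstack([cv2.imread(f'pics/{n}0.png') for n in ['scene','side']])
E
```

```text
pics
{'time_s': 0.0, 'joint_pos': array([ 1.05,  0.58,  0.02,  1.44, -0.02,  1.13, -0.06]), 'joint_vel': array([ 0.,  0.,  0., -0., -0.,  0.,  0.]), 'joint_torque': array([  0.  , -76.57,   2.25, -28.6 ,   0.02,   0.01,   0.  ]), 'tcp_pos': array([ 288.43, -609.76,  230.44]), 'eef_rot': array([-3.06, -0.69,  0.  ]), 'ft_force': array([-0.1 , -0.29,  0.47]), 'moment': array([-0.06, -0.04,  0.01]), 'finger_force': 0.0, 'finger_gap': 85.27952898722765} 18.700000000000003
scene {'K': array([[495.39,   0.  , 282.64],
       [  0.  , 495.39, 212.46],
       [  0.  ,   0.  ,   1.  ]]), 'pose': array([[  -0.79,    0.25,   -0.56, -408.19],
       [  -0.62,   -0.34,    0.71, 1260.29],
       [  -0.01,    0.9 ,    0.43,  812.12],
       [   0.  ,    0.  ,    0.  ,    1.  ]])}
side {'K': array([[502.02,   0.  , 285.87],
       [  0.  , 502.02, 209.45],
       [  0.  ,   0.  ,   1.  ]]), 'pose': array([[    0.99,     0.08,    -0.08,   433.79],
       [   -0.11,     0.57,    -0.81, -1143.09],
       [   -0.02,     0.82,     0.58,   911.07],
       [    0.  ,     0.  ,     0.  ,     1.  ]])}
wrist {'K': array([[343.63,   0.  , 281.15],
       [  0.  , 343.63, 209.7 ],
       [  0.  ,   0.  ,   1.  ]]), 'mount': array([[  -0.  ,    0.95,    0.31,   78.68],
       [   1.  ,    0.  ,   -0.  ,    0.59],
       [  -0.  ,    0.31,   -0.95, -143.6 ],
       [   0.  ,    0.  ,    0.  ,    1.  ]])}
```

View pics/scene0.png

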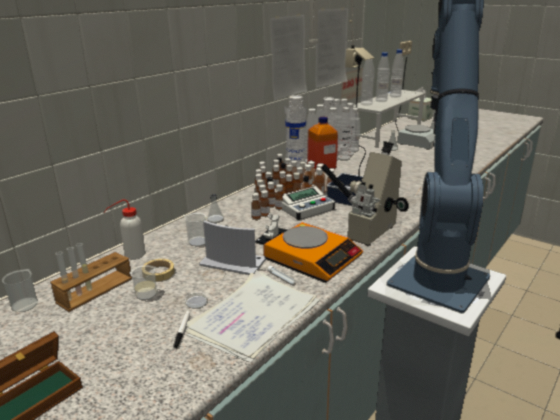

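View pics/side0.png

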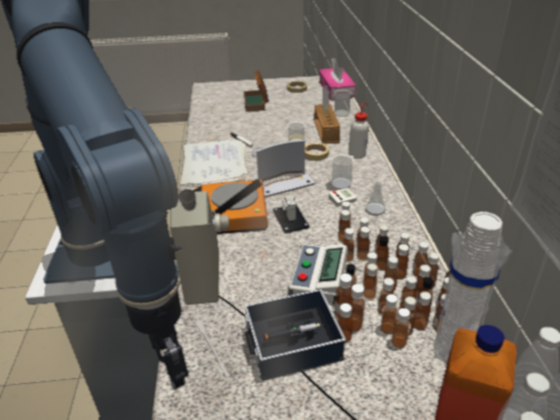

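```bash
cat > ortho.py <<'E'
from h import *
import sys
# ortho top map : rows = x (descending), cols = y descending
def ortho(names,x0,x1,y0,y1,res,out,zmax=400):
    H=int((x1-x0)/res);W=int((y1-y0)/res);im=np.zeros((H,W,3),np.uint8);hm=np.full((H,W),-99.)
    for n in names:
        f=np.load(f'pics/{n}.npz');C=f['C'].reshape(-1,3);c=f['img'].reshape(-1,3)
        ok=np.isfinite(C[:,0])&(C[:,2]<zmax);C=C[ok];c=c[ok]
        r=((x1-C[:,0])/res).astype(int);k=((y1-C[:,1])/res).astype(int)
        ok=(r>=0)&(r<H)&(k>=0)&(k<W);r,k,C,c=r[ok],k[ok],C[ok],c[ok]
        o=np.argsort(C[:,2])
        for i in o:
            if C[i,2]>=hm[r[i],k[i]]: hm[r[i],k[i]]=C[i,2];im[r[i],k[i]]=c[i]
    cv2.imwrite(out,im);return im,hm
if __name__=='__main__':
    im,hm=ortho(['side0','scene0'],250,800,-650,450,2,'/tmp/a.png')
    h=np.clip(hm,0,150)/150*255
    h=cv2.applyColorMap(h.astype(np.uint8),cv2.COLORMAP_JET);h[hm<-50]=0
    cv2.imwrite('pics/ortho0.png',np.vstack([im,h]))
E
python3 ortho.py
```

```text
(no output)
```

View pics/ortho0.png

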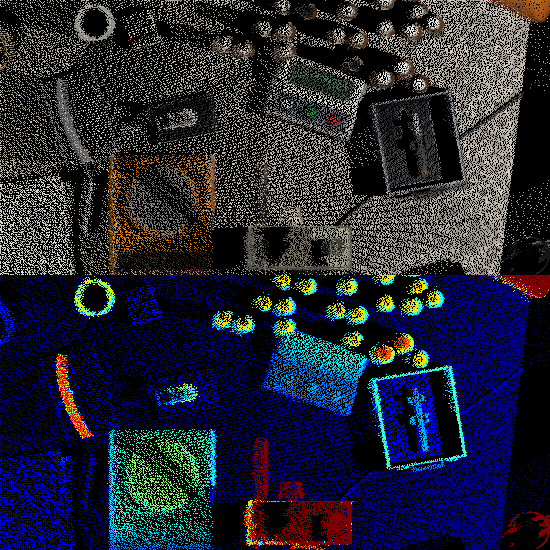

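Request:
apply_moves([
  [[28,25,0,0,0,-1.7,85],[28,25,0,0,0,-1.7,85],[28,25,0,0,0,-1.7,85],[28,25,0,0,0,-1.7,85],[28,25,0,0,0,-1.7,85],[28,25,0,0,0,-1.7,85],[28,25,0,0,0,-1.7,85],[28,25,0,0,0,-1.7,85],[28,25,0,0,0,-1.7,85],[0,0,0,0,0,0,85]],
])

```text
time_s: 0.98
tcp_pos: [548.0, -376.4, 230.5]
eef_rot: [-3.123, -0.288, -0.006]
ft_force: [1.4, 1.3, -0.9]
finger_gap: 84.9
finger_force: 0.0
```

```bash
python3 - <<'E'
from h import *
s=ctrl.sense();print(s['tcp_pos'],s['eef_rot'],s['joint_pos'],s['time_s'],s['ft_force'])
img,d,C=grab('wrist','w1')
print(np.nanmin(d[d>0]),(d<=0).mean())
E
```

```text
[ 547.96 -376.43  230.53] [-3.12 -0.29 -0.01] [ 0.49  0.56  0.07  1.47 -0.05  1.11 -0.81] 0.9833 [ 1.4   1.34 -0.94]
66.419876 0.004136904761904762
```

View pics/w1.png

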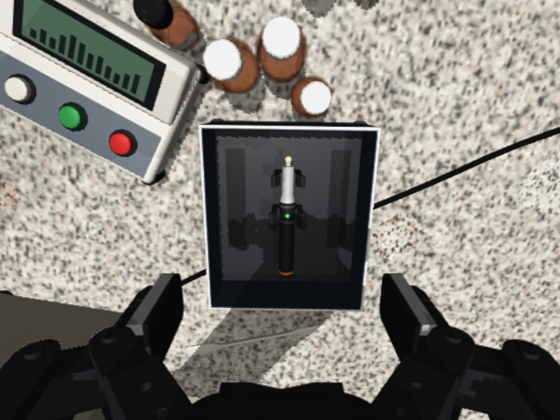

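```bash
cat > pr.py <<'E'
from h import *
f=np.load('pics/w1.npz');img,C,d=f['img'].astype(int),f['C'],f['d']
def fit(mask,name,zmin=None):
    p=C[mask];p=p[np.isfinite(p[:,0])]
    print(name,mask.sum(),np.median(p,0),'zpct',np.percentile(p[:,2],[5,50,95]));return p
for n,(u,v) in dict(tip=(288,159),tip2=(288,161),nose=(288,185),hand=(286,240),ring=(286,273),floor=(250,250),bench=(450,260),wallL=(207,220),wallR=(368,220),wallT=(290,127),wallB=(290,307)).items(): print(n,C[v,u])
r=np.zeros(d.shape,bool)
# probe profile: highest points in rows of case interior
for v in range(156,282,6):
    row=C[v,262:312];z=row[:,2];k=np.where(z>np.nanmax(z)-4)[0];print(v,C[v,262+k].mean(0),262+k.min(),262+k.max())
hsv=cv2.cvtColor(f['img'],cv2.COLOR_BGR2HSV)
b,g,rr=img[...,0],img[...,1],img[...,2]
vv,uu=np.mgrid[:420,:560]
ke=(vv>60)&(vv<165)&(uu<140)
fit(ke&(g>rr+40)&(g>b+20)&(vv>100)&(vv<135)&(uu<95),'green')
fit(ke&(rr>g+60)&(uu>100),'red')
fit(ke&(b>170)&(rr>170)&(abs(uu-19)<18)&(abs(vv-88)<18),'white')
m=(hsv[...,0]<15)&(hsv[...,1]>150)&(hsv[...,2]>90)&(vv>262)&(vv<285)&(uu>270)&(uu<305)
p=fit(m,'ring');print(uu[m].mean(),vv[m].min(),vv[m].max())
E
python3 pr.py
```

```text
tip [ 573.24 -378.24   43.1 ]
tip2 [ 571.49 -378.56   44.01]
nose [ 549.16 -382.79   48.34]
hand [ 492.23 -391.66   48.8 ]
ring [ 454.47 -398.86   47.24]
floor [ 460.02 -356.61   17.72]
bench [ 483.8  -592.52    1.58]
wallL [ 507.36 -313.21   70.73]
wallR [ 535.06 -461.45   70.35]
wallT [ 604.98 -373.49   70.3 ]
wallB [ 429.25 -407.61   70.24]
156 [ 576.03 -377.71   42.72] 286 290
162 [ 570.42 -378.78   43.32] 286 290
168 [ 565.07 -379.77   45.58] 283 293
174 [ 558.97 -379.29   45.5 ] 273 300
180 [ 554.05 -382.07   48.24] 271 305
186 [ 548.12 -381.44   49.29] 271 304
192 [ 541.34 -383.84   45.14] 283 292
198 [ 535.71 -384.9    46.65] 282 293
204 [ 529.84 -386.02   47.42] 282 293
210 [ 523.67 -386.69   47.61] 282 292
216 [ 517.86 -388.03   48.69] 269 305
222 [ 511.34 -388.52   48.32] 269 305
228 [ 505.24 -390.97   48.32] 269 305
234 [ 497.8  -390.61   46.51] 280 292
240 [ 491.48 -392.34   46.74] 280 293
246 [ 485.16 -394.07   47.13] 281 293
252 [ 478.54 -394.8    47.42] 281 292
258 [ 471.73 -395.03   47.65] 281 290
264 [ 464.78 -397.44   46.95] 281 292
270 [ 458.19 -398.15   47.73] 281 291
276 [ 450.79 -399.57   46.9 ] 282 290
green 383 [ 575.41 -172.36   47.66] zpct [45.99 47.66 48.92]
red 378 [ 559.42 -219.72   47.58] zpct [44.51 47.58 48.92]
white 364 [ 591.57 -124.89   47.72] zpct [46.37 47.72 49.06]
ring 22 [ 454.22 -398.89   47.43] zpct [45.19 47.43 48.85]
286.0 272 274
```

Request:
apply_moves([
  [[-23.2,-6.2,-27,0,0,-0.2,60],[-23.2,-6.2,-27,0,0,-0.2,60],[-23.2,-6.2,-27,0,0,-0.2,60],[0,0,-30,0,0,0,60],[0,0,-30,0,0,0,60],[0,0,-30,0,0,0,60],[0,0,-25,0,0,0,60],[0,0,0,0,0,0,60],[0,0,0,0,0,0,60]],
])

```text
time_s: 1.78
tcp_pos: [469.7, -403.9, 34.5]
eef_rot: [-3.129, -0.256, 0.004]
ft_force: [0.6, -0.6, 0.8]
finger_gap: 60.3
finger_force: 0.0
```

```bash
cat > ho.py <<'E'
from h import *
# holster and sample from ortho clouds
for n in ['side0','scene0']:
    f=np.load(f'pics/{n}.npz');C=f['C'].reshape(-1,3);img=f['img'].reshape(-1,3).astype(int)
    ok=np.isfinite(C[:,0]);C=C[ok];img=img[ok]
    m=(C[:,0]>500)&(C[:,0]<630)&(C[:,1]>10)&(C[:,1]<150)&(C[:,2]>7)
    P=C[m];print(n,'holster',len(P),P.min(0),P.max(0))
    base=P[(P[:,2]>9)&(P[:,2]<15)];print(' base',cv2.minAreaRect(base[:,:2].astype(np.float32)))
    up=P[P[:,2]>20];print(' up',cv2.minAreaRect(up[:,:2].astype(np.float32)),up[::max(1,len(up)//25)])
    m=(C[:,0]>430)&(C[:,0]<680)&(C[:,1]>220)&(C[:,1]<360)
    S=C[m];top=S[S[:,2]>120];print(' shell top',len(top),top[np.argsort(top[:,0])][::max(1,len(top)//12)])
    pl=S[(S[:,2]>8)&(S[:,2]<12)]; print(' plate',len(pl),cv2.minAreaRect(pl[:,:2].astype(np.float32)))
    c=img[m];y=(c[:,2]>c[:,0]+70)&(c[:,1]>c[:,0]+50);print(' yellow',y.sum(),S[y].mean(0) if y.any() else '')
E
python3 ho.py
```

```text
side0 holster 759 [512.51  10.04   7.06] [613.99 144.29  92.84]
 base ((563.3119506835938, 78.55809020996094), (79.40660095214844, 129.81649780273438), 12.074810028076172)
 up ((560.1043090820312, 93.67838287353516), (34.89738845825195, 80.03816223144531), 14.914959907531738) [[578.62  78.99  90.27]
 [581.42  77.97  83.61]
 [577.5   70.22  85.59]
 [575.65  79.98  75.65]
 [566.71 108.41  53.67]
 [547.96  71.75  76.58]
 [574.45  70.18  75.22]
 [552.7   60.4   80.3 ]
 [580.05  67.6   72.89]
 [561.15  57.38  78.04]
 [550.09  96.55  48.59]
 [572.86  57.21  73.52]
 [558.04  56.75  71.64]
 [549.18  88.33  47.01]
 [573.69  64.93  60.95]
 [561.31  60.67  61.46]
 [554.67  84.06  42.13]
 [547.4  104.35  24.89]
 [570.64  65.17  50.2 ]
 [565.11  69.6   43.96]
 [564.54  64.73  43.8 ]
 [568.07  70.    36.06]
 [570.07  61.4   38.33]
 [573.77  67.78  29.72]
 [558.07  62.53  27.62]
 [567.23  64.18  21.83]]
 shell top 331 [[476.81 273.83 120.97]
 [488.16 287.   138.41]
 [501.12 286.39 141.37]
 [514.5  296.03 135.2 ]
 [527.83 297.94 140.47]
 [541.68 311.44 128.58]
 [554.78 311.13 127.76]
 [568.36 315.82
[... 999 characters left out ...]
 52.36]
 [561.21 103.12  36.38]
 [564.6  109.84  34.26]
 [557.88  74.8   21.85]
 [554.29  90.21  25.46]
 [564.26 110.52  26.94]
 [562.91 138.37  35.2 ]
 [553.33 107.72  25.35]
 [538.32 131.07  36.09]
 [538.34 131.17  32.33]]
 shell top 347 [[472.85 282.59 140.9 ]
 [485.48 286.93 128.71]
 [495.91 292.63 137.93]
 [506.25 294.91 132.32]
 [517.79 299.7  137.48]
 [531.78 311.77 127.99]
 [543.25 313.27 121.65]
 [557.99 323.76 124.82]
 [570.7  319.56 122.57]
 [584.86 325.38 137.7 ]
 [600.3  331.25 138.82]
 [617.14 332.91 127.57]
 [633.09 333.88 133.51]]
 plate 216 ((538.316162109375, 291.18548583984375), (211.45535278320312, 137.8585662841797), 0.8695971369743347)
 yellow 151 [455.94 226.88  46.93]
```

```bash
python3 - <<'E'
from h import *
s=ctrl.sense();print(s['tcp_pos'],s['eef_rot'],s['joint_vel'])
img,d,C=grab('wrist','w2')
m=np.isfinite(C[...,0])&(C[...,2]>42)&(C[...,2]<52)&(C[...,0]>440)&(C[...,0]<590)&(abs(C[...,1]+392-(C[...,0]-495)*.175)<9)
P=C[m];print(len(P),P.min(0),P.max(0))
for x in range(445,590,8):
    q=P[abs(P[:,0]-x)<4]
    if len(q): print(x,len(q),q.mean(0),q[:,1].min(),q[:,1].max(),q[:,2].max())
E
```

```text
[ 469.67 -403.91   34.51] [-3.13 -0.26  0.  ] [-0.01 -0.04  0.   -0.03  0.    0.01 -0.  ]
10384 [ 447.95 -406.4    42.  ] [ 576.18 -372.25   51.33]
445 12 [ 448.69 -398.12   45.98] -401.91023699567097 -394.044393262303 46.981266786170096
453 421 [ 453.64 -398.55   46.66] -406.40242168311033 -390.4279343173614 49.77938168287437
461 526 [ 461.   -397.75   46.61] -406.0677624005392 -389.4822310761805 49.45154356945878
469 538 [ 468.99 -396.32   46.66] -404.2063145414651 -387.92920071274733 49.48751175988744
477 582 [ 477.05 -394.98   46.74] -402.93292431193953 -386.3314465653567 49.600021377540145
485 601 [ 485.04 -393.48   46.74] -401.23749273980906 -384.86892401065813 49.504548912635386
493 647 [ 492.99 -392.24   46.76] -399.97727464810765 -383.9640524877811 49.73618305065568
501 673 [ 501.01 -390.83   46.81] -398.65475111922916 -382.45521207073557 49.50955679849238
509 732 [ 509.08 -389.35   46.99] -397.29183504766974 -380.7688205645064 49.96082014878753
517 766 [ 517.05 -388.19   47.06] -396.48254282107894 -379.58485363602546 51.33271227021538
525 815 [ 525.04 -386.66   47.06] -394.7908767633139 -377.9680666055735 49.84792522440199
533 817 [ 532.88 -385.55   46.59] -393.4988635614409 -377.96448866344 50.13146327218105
541 684 [ 540.97 -383.94   45.54] -390.6587485908516 -377.218601177289 48.60058551033816
549 785 [ 549.15 -382.48   45.34] -391.4712074941765 -373.0454311657135 48.49661488542276
557 838 [ 556.94 -381.55   45.39] -390.73234972331227 -372.2543256615919 48.360615410220305
565 622 [ 564.24 -380.15   45.33] -385.9474512401839 -373.9631692451755 48.56792871524695
573 325 [ 572.47 -378.32   43.48] -381.49456486498 -375.0367202742259 46.04523931461989
```

View pics/w2.png

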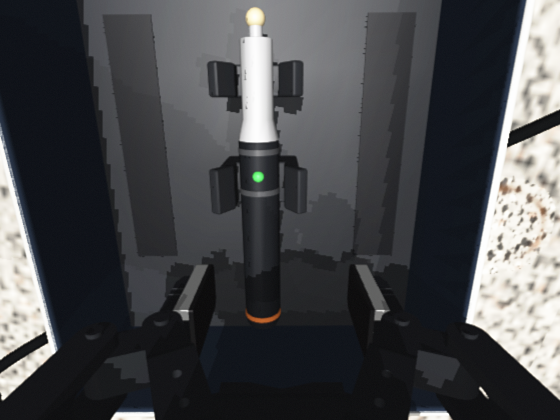

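Request:
apply_moves([
  [[4.1,4.5,-4,0,0,0.3,60],[4.2,4.6,-4,0,0,0,60],[0,0,-3.5,0,0,0,60],[0,0,0,0,0,0,40],[0,0,0,0,0,0,10],[0,0,0,0,0,0,0],[0,0,0,0,0,0,0],[0,0,0,0,0,0,0],[0,0,0,0,0,0,0]],
], squeeze=70)

```text
time_s: 2.58
tcp_pos: [479.3, -395.0, 24.0]
eef_rot: [3.13, 0.265, 0.0]
ft_force: [-0.6, -0.3, 2.9]
finger_gap: 13.6
finger_force: 68.1
```

Request:
apply_moves([
  [[0,0,10,0,0,0,0],[0,0,25,0,0,0,0],[0,0,40,0,0,0,0],[0,0,40,0,0,0,0],[0,0,40,0,0,0,0],[0,0,40,0,0,0,0],[0,0,40,0,0,0,0],[0,0,30,0,0,0,0],[0,0,10,0,0,0,0],[0,0,0,0,0,0,0]],
])

```text
time_s: 3.42
tcp_pos: [480.0, -395.4, 302.4]
eef_rot: [3.127, 0.265, 0.007]
ft_force: [-0.0, -0.2, -2.0]
finger_gap: 13.5
finger_force: 68.3
```

```bash
cat > pp.py <<'E'
from h import *
def probe(name):
    s=ctrl.sense();M=T(s);print(s['time_s'],s['tcp_pos'],s['eef_rot'],s['finger_gap'],s['joint_pos'])
    img,d,C=grab('wrist',name)
    L=(C-M[:3,3])@M[:3,:3]   # tool coords
    m=np.isfinite(L[...,0])&(abs(L[...,1])<12)&(L[...,2]>-60)&(L[...,2]<60)&(L[...,0]>14)&(L[...,0]<130)
    P=L[m]
    for x in range(15,125,8):
        q=P[abs(P[:,0]-x)<4]
        if len(q): print(x,len(q),q[:,1].mean(),q[:,2].min(),np.percentile(q[:,2],50))
    print(P[:,0].max())
if __name__=='__main__':
    import sys;probe(sys.argv[1])
E
python3 pp.py w3
```

```text
3.4167 [ 479.96 -395.37  302.4 ] [3.13 0.27 0.01] 13.502968069311542 [ 0.56  0.44  0.09  1.48 -0.04  1.21 -0.75]
15 442 0.49742557365124945 -46.8856934586261 -22.796131504816525
23 745 0.5163218823407116 -25.1429275645413 -22.794379950229832
31 790 0.43127608422956826 -25.441382526479174 -22.895937990802892
39 831 0.30321116047058644 -26.254997251343273 -22.862558161096132
47 894 0.3526651790671113 -25.71106954404598 -22.901347864458117
55 912 0.20946601282971786 -25.330442658608167 -22.232686748917224
63 765 0.23194367048375425 -23.646875700273785 -21.214430797143624
71 801 0.11230607241234246 -23.730858489745483 -21.211850827113118
79 825 0.06475231449637432 -23.985882709459137 -21.164238397161842
87 732 -0.1002206254866493 -23.879413945018953 -20.904769811897356
95 413 -0.168027656341673 -21.21427901689383 -18.671089154605184
98.62359646015734
```

Request:
apply_moves([
  [[12,25,0,0,0,6.6,0],[12,37.5,0,0,0,6.6,0],[12,37.5,0,0,0,6.6,0],[12,37.5,0,0,0,6.6,0],[12,37.5,0,0,0,6.6,0],[12,37.5,0,0,0,6.6,0],[2,37.5,0,0,0,6.6,0],[0,37.5,0,0,0,6.6,0],[0,37.5,0,0,0,6.6,0],[0,37.5,0,0,0,6.6,0]],
])

```text
time_s: 4.3
tcp_pos: [551.8, -30.3, 296.4]
eef_rot: [-2.472, -1.934, 0.005]
ft_force: [0.5, -0.0, -1.7]
finger_gap: 13.6
finger_force: 68.4
```

Request:
apply_moves([
  [[0,37.5,0,0,0,6.6,0],[0,37.5,0,0,0,6.6,0],[0,37.5,0,0,0,6.6,0],[0,30,0,0,0,6.5,0],[0,20,0,0,0,0,0],[0,0,0,0,0,0,0],[0,0,0,0,0,0,0]],
])

```text
time_s: 4.88
tcp_pos: [552.1, 131.3, 296.6]
eef_rot: [-1.972, -2.442, 0.004]
ft_force: [0.1, -0.6, -1.8]
finger_gap: 13.4
finger_force: 68.4
```

```bash
python3 pp.py w4|head -2; python3 -c "
from h import *;grab('side','s4')"
```

```text
4.8833 [552.11 131.25 296.56] [-1.97 -2.44  0.  ] 13.385354703960555 [-0.03  0.38 -0.42  1.61  0.16  1.18 -0.27]
15 439 0.11172622533386545 -25.769175765405087 -22.84921130173048
```

Request:
apply_moves([
  [[0,35,10,0,0,0,0],[0,35,20,0,0,0,0],[0,35,20,0,0,0,0],[0,35,0,0,0,0,0],[0,20,0,0,0,0,0],[0,0,0,0,0,0,0],[0,0,0,0,0,0,0]],
])

```text
time_s: 5.57
tcp_pos: [553.3, 289.9, 347.7]
eef_rot: [-1.976, -2.442, 0.003]
ft_force: [-1.0, -1.0, -1.1]
finger_gap: 13.2
finger_force: 68.4
```

```bash
python3 pp.py w5|head -2; python3 -c "
import cv2,numpy as np
a=cv2.imread('pics/w4.png');b=cv2.imread('pics/w5.png');cv2.imwrite('pics/w45.png',cv2.resize(np.vstack([a,b]),None,fx=.714,fy=.714))"
```

```text
5.5667 [553.27 289.91 347.74] [-1.98 -2.44  0.  ] 13.227280031299964 [-0.29  0.45 -0.44  1.37  0.19  1.36 -0.52]
15 452 0.12297564628497652 -25.52690471949797 -22.876996977045074
```

View pics/w45.png

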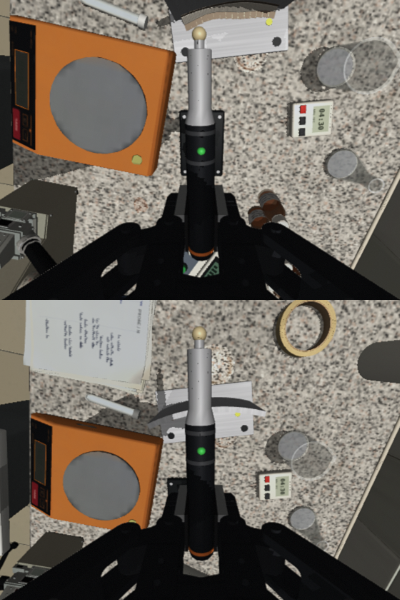

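Request:
apply_moves([
  [[-12,-10,-5,0,0,0,0],[-20,-20,-15,0,0,0,0],[-20,-20,-15,0,0,0,0],[-20,-20,-15,0,0,0,0],[-12,-5,0,0,0,0,0],[0,0,0,0,0,0,0],[0,0,0,0,0,0,0]],
])

```text
time_s: 6.2
tcp_pos: [469.7, 213.0, 299.2]
eef_rot: [1.98, 2.437, -0.0]
ft_force: [0.2, -0.1, -1.0]
finger_gap: 13.1
finger_force: 68.6
```

```bash
python3 pp.py w6|head -1
```

```text
6.2 [469.71 213.02 299.17] [ 1.98  2.44 -0.  ] 13.11407840259108 [-0.18  0.3  -0.46  1.73  0.15  1.14 -0.47]
```

Request:
apply_moves([
  [[15,0,0,0,0,0,0],[30,0,0,0,0,0,0],[30,0,0,0,0,0,0],[30,0,0,0,0,0,0],[30,0,0,0,0,0,0],[20,0,0,0,0,0,0],[0,0,0,0,0,0,0],[0,0,0,0,0,0,0]],
])

```text
time_s: 6.92
tcp_pos: [625.5, 214.9, 297.6]
eef_rot: [-1.978, -2.439, 0.001]
ft_force: [-1.0, 1.2, -2.0]
finger_gap: 13.4
finger_force: 68.6
```

```bash
python3 pp.py w7|head -1
cat > o2.py <<'E'
from ortho import *
im,hm=ortho(['w6','w7'],460,660,0,350,0.6,'/tmp/b.png',zmax=180)
h=np.clip(hm,0,150)/150*255
h=cv2.applyColorMap(h.astype(np.uint8),cv2.COLORMAP_JET);h[hm<-50]=0
cv2.imwrite('pics/ortho1.png',cv2.resize(np.vstack([im,h]),None,fx=1,fy=.9) if False else np.vstack([im,h])[:600])
for n in ['w6','w7']:
    f=np.load(f'pics/{n}.npz');C=f['C'].reshape(-1,3);img=f['img'].reshape(-1,3).astype(int)
    ok=np.isfinite(C[:,0])&(C[:,2]<180);C=C[ok];img=img[ok]
    P=C[(C[:,0]>495)&(C[:,0]<640)&(C[:,1]>5)&(C[:,1]<165)&(C[:,2]>9)&(C[:,2]<15.5)]
    print(n,'base',len(P),np.median(P[:,2]),cv2.minAreaRect(P[:,:2].astype(np.float32)))
    bench=C[(C[:,0]>480)&(C[:,0]<640)&(C[:,1]>160)&(C[:,1]<200)];print('bench z',np.median(bench[:,2]))
    P=C[(C[:,0]>430)&(C[:,0]<690)&(C[:,1]>200)&(C[:,1]<360)]
    c=img[(C[:,0]>430)&(C[:,0]<690)&(C[:,1]>200)&(C[:,1]<360)]
    pl=P[(P[:,2]>7)&(P[:,2]<13)&(P[:,0]>450)];print('plate',len(pl),np.median(pl[:,2]),cv2.minAreaRect(pl[:,:2].astype(np.float32)))
    y=(c[:,2]>c[:,0]+70)&(c[:,1]>c[:,0]+50)&(P[:,2]<16);print(' yellow',y.sum(),np.median(P[y],0))
    t=P[P[:,2]>136]
    from scipy.optimize import least_squares
    r=least_squares(lambda q:np.hypot(t[:,0]-q[0],t[:,1]-q[1])-q[2],[560,70,250],loss='soft_l1');print('shell circle',len(t),r.x,t[:,2].max(),t.min(0),t.max(0))
E
python3 o2.py
```

```text
6.9167 [625.54 214.9  297.61] [-1.98 -2.44  0.  ] 13.400288804462615 [-0.17  0.53 -0.41  1.36  0.21  1.29 -0.38]
w6 base 2055 12.880431903450983 ((564.8988037109375, 83.0474853515625), (77.73790740966797, 125.5424575805664), 12.22854995727539)
bench z 1.019947611548531
plate 10470 11.078211435436685 ((563.931884765625, 289.9542236328125), (183.5716094970703, 105.06964874267578), 18.17267608642578)
 yellow 53 [623.91 301.46  11.6 ]
shell circle 2136 [632.64  74.19 253.07] 143.61544567667028 [475.88 271.35 136.15] [640.28 331.5  143.62]
w7 base 2892 12.732854057122466 ((563.6917114257812, 83.3348388671875), (79.93942260742188, 123.26854705810547), 12.029121398925781)
bench z 1.1803386748057392
plate 7366 10.920038898319035 ((563.0758666992188, 289.8173522949219), (185.04356384277344, 105.14012145996094), 18.19132423400879)
 yellow 12 [626.96 302.82  11.14]
shell circle 2284 [633.4   74.17 253.01] 143.66408688543515 [475.96 271.93 136.  ] [640.13 331.59 143.66]
```

View pics/ortho1.png

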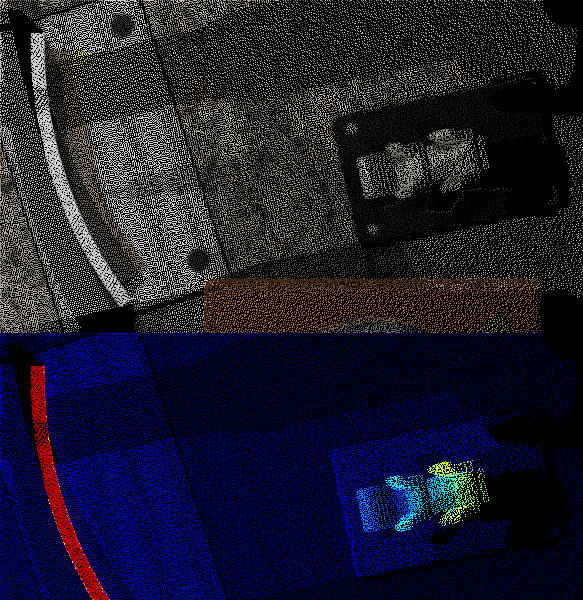

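```bash
cat > hol.py <<'E'
from h import *
a=np.radians(102.1);X=np.array([np.cos(a),np.sin(a),0]);Y=np.array([-X[1],X[0],0]);Z=np.array([0,0,1.]);O=np.array([564.3,83.2,0])
if __name__=='__main__':
    for n in ['w6','w7']:
        f=np.load(f'pics/{n}.npz');C=f['C'].reshape(-1,3);g=f['img'].reshape(-1,3).astype(int)
        ok=np.isfinite(C[:,0])&(C[:,2]<180);C=C[ok]-O;g=g[ok].mean(1)
        H=np.stack([C@X,C@Y,C[:,2]-1],1)
        s=(abs(H[:,0])<62)&(abs(H[:,1])<40)&(H[:,2]>15);H=H[s];g=g[s]
        t=(H[:,0]-H[:,2])/2**.5  # along bed (tip dir)
        nn=(H[:,0]+H[:,2])/2**.5-55.9 # normal above probe axis
        st=(45-34)/2**.5-t  # distance behind tip
        for lo,hi in [(-6,-2),(-2,2),(2,6),(8,16),(18,24),(24,30),(32,40),(42,54),(56,62),(62,68),(68,74)]:
            q=(st>lo)&(st<hi)
            if q.any():
                y=H[q,1];z=nn[q];hi_=z>3
                print(n,lo,hi,q.sum(),'y',y.min(),y.max(),'n',np.percentile(z,[5,50,95]),'cheek y',y[hi_&(y<0)].max() if (hi_&(y<0)).any() else None,y[hi_&(y>0)].min() if (hi_&(y>0)).any() else None)
    zt=-(X+Z)/2**.5;xt=(X-Z)/2**.5;yt=np.cross(zt,xt);Rt=np.stack([xt,yt,zt],1)
    po=O+X*-25.7+Z*104.7
    tcp=po-Rt@np.array([-0.8,0.1,-16.3])
    s=ctrl.sense();Rc=T(s)[:3,:3]
    print('tcp final',tcp,'upslope 2,norm 1.5',tcp-2*xt-1.5*zt,'pre70',tcp-2*xt-70*zt,'turn deg',np.degrees(R.from_matrix(Rt@Rc.T).as_rotvec()),'now',s['tcp_pos'],'n',-zt)
E
python3 hol.py
```

```text
w6 -6 -2 21 y -11.448570589175954 13.508326507352455 n [-0.95  6.52  7.11] cheek y -1.0409352358044237 0.25326759348903644
w6 -2 2 67 y -11.251804596360618 13.705650213237492 n [-3.73  6.17  7.59] cheek y -0.8221421390019903 0.41064453189529115
w6 2 6 174 y -11.478968089157938 13.483112447803164 n [-18.32  -5.88   6.4 ] cheek y -0.6885114712853485 0.47604513882612587
w6 8 16 91 y -10.393548803057072 11.18045899622767 n [-19.42 -17.72 -16.55] cheek y None None
w6 18 24 55 y -15.596527091939794 16.755907293581625 n [-17.95  -6.17   5.54] cheek y -11.617740405056368 11.679585823537417
w6 24 30 122 y -15.574492694180806 17.24967231803759 n [-10.5   -1.38   5.87] cheek y -10.265912488939787 13.220892143551133
w6 32 40 131 y -15.01188455841254 17.19438652658097 n [-18.43 -13.77   3.61] cheek y -10.105332679198577 12.208841003025487
w6 42 54 79 y -10.286439155346494 1.649100327483717 n [-19.2  -17.53 -16.2 ] cheek y None None
w6 56 62 38 y -16.85726875306465 -0.9804282551872856 n [-18.27 -10.66   5.39] cheek y -12.444347713497036 None
w6 62 68 81 y -17.873570577822687 -0.8607586381030806 n 
[... 961 characters left out ...]
heek y -11.31951718825786 12.773367431818858
w7 42 54 180 y -10.23216468944537 11.76975948510369 n [-29.64 -17.69 -16.3 ] cheek y None None
w7 56 62 88 y -17.166786765603117 19.189160523943336 n [-18.1  -11.56   5.38] cheek y -13.718858652766848 13.554454290771753
w7 62 68 157 y -17.656597993766443 18.94001429825748 n [-12.47  -4.18   5.66] cheek y -12.719971618916011 14.069355144657033
w7 68 74 166 y -18.021176059629862 19.390015938073873 n [-12.52  -3.03   5.63] cheek y -13.057177079154656 13.576125832998708
tcp final [571.89  47.33  92.61] upslope 2,norm 1.5 [571.96  46.99  95.08] pre70 [561.81  94.35 143.52] turn deg [-44.02  -9.45   0.13] now [624.51 215.34 298.1 ] n [-0.15  0.69  0.71]
```

Request:
apply_moves([
  [[-9,-17.5,-9.7,-6.29,-1.35,0,0],[-9,-17.5,-9.7,-6.29,-1.35,0,0],[-9,-17.5,-9.7,-6.29,-1.35,0,0],[-9,-17.5,-9.7,-6.29,-1.35,0,0],[-9,-17.5,-9.7,-6.29,-1.35,0,0],[-9,-17.5,-9.7,-6.29,-1.35,0,0],[-9,-17.5,-9.7,-6.29,-1.35,0,0],[0,0,-30,0,0,0,0],[0,0,0,0,0,0,0],[0,0,0,0,0,0,0]],
])

```text
time_s: 7.8
tcp_pos: [560.7, 93.1, 200.8]
eef_rot: [1.543, 1.91, -0.64]
ft_force: [-0.2, -0.5, 0.4]
finger_gap: 13.7
finger_force: 68.7
```

```bash
python3 hol.py|tail -1; python3 pp.py w8; python3 - <<'E'
from h import *
from hol import *
for n in ['w6','w7','w8']:
    f=np.load(f'pics/{n}.npz');C=f['C'].reshape(-1,3);g=f['img'].reshape(-1,3).astype(int)
    ok=np.isfinite(C[:,0])&(C[:,2]<180);C=C[ok]-O
    H=np.stack([C@X,C@Y,C[:,2]-1],1)
    t=(H[:,0]-H[:,2])/2**.5;nn=(H[:,0]+H[:,2])/2**.5-55.9;st=7.78-t
    s=(abs(H[:,1])<9)&(abs(nn)<5)&(abs(st)<9)
    print(n,s.sum(),np.percentile(st[s],[10,50,90]))
E
```

```text
tcp final [571.89  47.33  92.61] upslope 2,norm 1.5 [571.96  46.99  95.08] pre70 [561.81  94.35 143.52] turn deg [ 0.03 -0.04 -0.01] now [560.71  93.12 200.82] n [-0.15  0.69  0.71]
7.8 [560.71  93.12 200.82] [ 1.54  1.91 -0.64] 13.668961984270743 [-0.57  0.63 -0.17  1.76  0.79  1.33 -0.94]
15 455 0.09979294644769383 -24.796002248475094 -22.091353719467456
23 747 -0.2293762133389248 -25.005162773572597 -22.317331902123943
31 801 -0.10441506941522449 -25.06392185299073 -22.43242636426533
39 838 -0.30280061156926064 -26.783775720890514 -22.435878899048006
47 902 -0.2605151321159597 -25.26568021547847 -22.402460088312374
55 896 -0.34640177644650166 -25.37668603461811 -21.56568944311799
63 761 -0.333127578229298 -23.16031834860971 -20.668581012735903
71 818 -0.4451633305320353 -23.068230939368902 -20.645738720100848
79 849 -0.5232418646917364 -23.25541266359455 -20.688110606353206
87 647 -0.6219069909101421 -23.097770279495496 -20.19547463754512
95 354 -0.7337945486487115 -20.503529134341136 -18.26733009416391
97.73029133885885
w6 40 [3.2  3.62 3.95]
w7 59 [1.7  3.36 4.  ]Traceback (most recent call last):
  File "<stdin>", line 9, in <module>
    return _quantile_unchecked(
        a, q, axis, out, overwrite_input, method, keepdims, weights)
    return _ureduce(a,
                    func=_quantile_ureduce_func,
    ...<5 lines>...
                    overwrite_input=overwrite_input,
                    method=method)
    r = func(a, **kwargs)
    result = _quantile(arr,
                       quantiles=q,
    ...<2 lines>...
                       out=out,
                       weights=wgt)
    slices_having_nans = np.isnan(arr[-1, ...])
                                  ~~~^^^^^^^^^
IndexError: index -1 is out of bounds for axis 0 with size 0
```

Request:
apply_moves([
  [[0.8,-2,-28,0,0,0,0],[0.9,-2,-28,0,0,0,0],[1.45,-6.8,-6.9,0,0,0,0],[1.45,-6.8,-6.9,0,0,0,0],[1.45,-6.8,-6.9,0,0,0,0],[1.45,-6.8,-6.9,0,0,0,0],[1.45,-6.8,-6.9,0,0,0,0],[1.45,-6.8,-6.9,0,0,0,0],[0.7,-3.4,-3.5,0,0,0,0],[0,0,0,0,0,0,0]],
])

```text
time_s: 8.68
tcp_pos: [572.2, 43.2, 99.5]
eef_rot: [1.545, 1.907, -0.641]
ft_force: [-0.2, -0.2, -0.8]
finger_gap: 13.5
finger_force: 68.7
```

```bash
python3 - <<'E'
from h import *
a,_,_=grab('wrist','w9');b,_,_=grab('side','s9')
cv2.imwrite('pics/v9.png',np.vstack([cv2.resize(a,(480,360))[:,:],cv2.resize(b[170:260,230:380],(480,288))[:240]]))
s=ctrl.sense();print(s['tcp_pos'],s['ft_force'],s['moment'])
E
```

```text
[572.44  44.7  100.  ] [ 0.24  0.68 -0.85] [0.88 0.19 0.01]
```

View pics/v9.png

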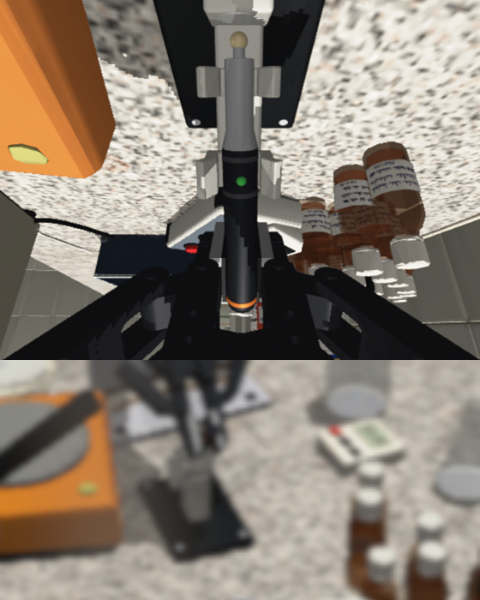

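Request:
apply_moves([
  [[0.3,-1,-1,0,0,0,0],[0.3,-1.2,-1.2,0,0,0,0],[0.1,-0.7,-0.7,0,0,0,0],[0,0,0,0,0,0,0],[0,0,0,0,0,0,0],[0,0,0,0,0,0,0]],
])

```text
time_s: 9.28
tcp_pos: [573.1, 41.8, 97.1]
eef_rot: [1.544, 1.908, -0.639]
ft_force: [-0.4, -0.0, -1.2]
finger_gap: 13.5
finger_force: 68.7
```

```bash
cat > seat.py <<'E'
from h import *
from hol import X,Y,Z
import sys
O=np.array([564.5,79.4,0])
s=ctrl.sense();print(s['tcp_pos'],s['ft_force'],s['moment'],s['finger_gap'])
img,d,C=grab('wrist',sys.argv[1])
C=C.reshape(-1,3)-O;H=np.stack([C@X,C@Y,C[:,2]-.7],1);H=H[np.isfinite(H[:,0])]
t=(H[:,0]-H[:,2])/2**.5;n=(H[:,0]+H[:,2])/2**.5-55.9;st=7.78-t
m=(abs(H[:,1])<9)&(abs(n)<15)&(abs(st)<135)
for a in range(-4,120,6):
    q=m&(abs(st-a)<3)&(n>-9.5)
    if q.sum()>3: print(a,q.sum(),'y',H[q,1].mean(),H[q,1].min(),H[q,1].max(),'n max/med',n[q].max(),np.median(n[q]))
q=m&(abs(H[:,1])<2)&(abs(n)<2.5)&(st<15); print('axis st min..',np.sort(st[q])[:40:3])
E
python3 seat.py w10
```

```text
[573.11  41.81  97.13] [-0.37 -0.02 -1.18] [ 0.89  0.14 -0.02] 13.46390587765258
-4 443 y 0.08399946807437551 -8.996243257333736 8.987168316017303 n max/med 11.428750202441925 9.238498991719972
2 1126 y 0.03189998064353615 -8.975494647009432 8.991570716527711 n max/med 11.136534461364825 6.9383479960465415
8 290 y 0.08965739285436021 -3.094456018732672 3.308290500807585 n max/med 5.662532327092144 3.40036922655705
14 358 y 0.012095592001115167 -5.9042328965507265 5.791908829834194 n max/med 8.158108871827459 3.4273741490320155
20 856 y -0.08980092294611562 -8.980250420729229 8.991776095301336 n max/med 8.334890789164113 5.0534711909012096
26 944 y -0.064118206947463 -8.996376625064286 8.938142123056416 n max/med 8.01545346998828 4.622083018393873
32 688 y -0.13633429192875945 -8.833374160730028 8.997546399840834 n max/med 8.170441955047089 5.300930623820118
38 563 y -0.12487141957121906 -6.168959793694686 5.909367713596506 n max/med 7.852721071743581 5.576809057006365
44 587 y -0.1829931085667703 -6.605583733780637 6.357346674423348 n max/med 8.435283875827757 5.748841834965312
50 70
[... 735 characters left out ...]
4486168 n max/med 9.503503637067631 7.301521388624749
92 740 y 0.5514371658497406 -8.99669376524502 8.993322368404547 n max/med 14.990248274578057 7.410085253028107
98 487 y -0.857397790933596 -7.497872123699398 6.044932654545934 n max/med 14.237289185288397 7.428886638840609
104 454 y -0.6021652796143676 -7.477567499832813 6.091312161360015 n max/med 14.998464588112448 7.497821597970642
110 430 y -0.703502991816292 -7.456134293068299 6.105435567545744 n max/med 14.720186565997174 7.440900807501649
116 396 y -0.6267416917156311 -7.431718706728464 6.111625582415361 n max/med 10.01697394027645 7.4301544836391
axis st min.. [1.07 1.2  1.29 1.33 1.35 1.36 1.38 1.4  1.44 1.46 1.48 1.51 1.55 5.83]
```

Request:
apply_moves([
  [[0.1,-0.3,-0.3,0,0,0,0],[0,0,0,0,0,0,0],[0,0,0,0,0,0,18],[0,0,0,0,0,0,24],[0,0,0,0,0,0,40],[0,0,0,0,0,0,50],[0,0,0,0,0,0,50],[0,0,0,0,0,0,50],[0,0,0,0,0,0,50]],
])

```text
time_s: 10.08
tcp_pos: [573.2, 41.4, 96.8]
eef_rot: [1.544, 1.908, -0.639]
ft_force: [0.2, 0.5, 0.3]
finger_gap: 50.0
finger_force: 0.0
```

```bash
python3 seat.py w11
```

```text
[573.23  41.44  96.8 ] [0.15 0.47 0.26] [0.76 0.16 0.03] 49.999254507921556
-4 404 y 0.029102188899065892 -8.991226750606543 8.953062961655423 n max/med 11.211732212909787 9.293729674736625
2 1259 y 0.13145567611766243 -8.96971664303935 8.998758661791092 n max/med 11.090475529988673 6.149439977157314
8 311 y 1.5685763528502819 -4.182619871605319 4.912799695552343 n max/med 4.478546797973095 1.5169106475680607
14 660 y 1.4032083824182973 -4.216862513164001 7.355966142234828 n max/med 6.684063022305843 4.1479545426958175
20 857 y 0.23363286238887854 -8.975707462072444 8.979081407038505 n max/med 6.51201022694778 3.615888735421187
26 933 y -0.12467951592711377 -8.999813854531766 8.987314776598268 n max/med 6.528744463320081 3.3313505985431675
32 673 y 0.25353462784303027 -8.995453599602387 8.983269283051179 n max/med 6.581376997189537 3.7508362290592245
38 572 y 0.3581559458420798 -5.875373359605458 6.246419512707747 n max/med 7.107035883096032 4.080261930768323
44 675 y 0.02821267702224633 -7.444796406172391 7.442764941747043 n max/med 8.398806526407988 5.05899296349417
50 692 y -0.271
[... 713 characters left out ...]
178569657 n max/med 7.759226442176846 5.546482490813283
92 482 y -1.6889545154946877 -8.732136901057844 5.665110035186819 n max/med 8.49279624802977 5.597584324177678
98 449 y -1.832654386495425 -8.821355390486083 5.67415416542586 n max/med 7.9277690556130835 5.517371256219043
104 430 y -2.034661172239666 -8.884634913477486 5.362806843694942 n max/med 7.869424872558774 5.432601759116835
110 406 y -2.157953823718891 -8.991771294081486 5.045924641761156 n max/med 7.4732064905397735 5.43687116237529
116 386 y -2.244596367055379 -8.996486246631557 4.726606584070128 n max/med 7.823502206863509 5.4493238141321925
axis st min.. [1.06 1.11 1.17 1.21 1.27 1.33 1.37 1.39 1.43 1.52 1.59 1.77 2.05 2.19]
```

Request:
apply_moves([
  [[-0.7,3.1,3.2,0,0,0,50],[-2,9.2,9.4,0,0,0,50],[-3,13.8,14.1,0,0,0,50],[-3,13.8,14.1,0,0,0,50],[-3,13.8,14.1,0,0,0,50],[-3,13.8,14.1,0,0,0,50],[0,0,20,6.29,1.35,0,30],[0,0,20,6.29,1.35,0,0],[0,0,20,6.29,1.35,0,0],[0,0,10,6.29,1.35,0,0]],
])

```text
time_s: 10.97
tcp_pos: [559.3, 111.5, 240.0]
eef_rot: [1.8, 2.23, -0.293]
ft_force: [0.1, -0.8, 0.5]
finger_gap: 1.6
finger_force: 0.0
```

Request:
apply_moves([
  [[3,-20,0,6.29,1.35,0,0],[4,-40,0,6.29,1.35,0,0],[5,-40,0,6.29,1.35,0,0],[5,-40,0,0,0,0,0],[5,-40,-10,0,0,0,0],[5,-40,-30,0,0,0,0],[5,-14,-35,0,0,0,0],[0,0,-35,0,0,0,0],[0,0,0,0,0,0,0],[0,0,0,0,0,0,0]],
])

```text
time_s: 11.8
tcp_pos: [586.8, -101.1, 130.0]
eef_rot: [1.957, 2.422, -0.052]
ft_force: [0.6, 0.5, 1.4]
finger_gap: 0.4
finger_force: 0.0
```

```bash
python3 - <<'E'
from h import *
s=ctrl.sense();print(s)
img,d,C=grab('wrist','w12')
i=img.astype(int);b,g,r=i[...,0],i[...,1],i[...,2]
reg=(C[...,0]>530)&(C[...,0]<620)&(C[...,1]>-250)&(C[...,1]<-90)&(C[...,2]<60)
for n,m in dict(red=(r>g+60),green=(g>r+40)&(g>b+20)&(C[...,2]<52)&(C[...,2]>43),).items():
    m=m&reg;P=C[m];print(n,len(P),np.median(P,0) if len(P) else '',(P.min(0)+P.max(0))/2 if len(P) else '')
m=reg&(C[...,2]>44)&(C[...,2]<52)&(C[...,1]>-150)&(C[...,0]<610);P=C[m];print('white',len(P),np.median(P,0),P.min(0),P.max(0))
E
```

```text
{'time_s': 11.8, 'joint_pos': array([ 0.28,  0.57, -0.33,  1.78,  0.3 ,  0.84,  0.01]), 'joint_vel': array([-0.01, -0.05, -0.02, -0.05, -0.  ,  0.02,  0.  ]), 'joint_torque': array([  1.53, -65.57,  -2.38, -20.81,   0.44,  -0.34,  -0.15]), 'tcp_pos': array([ 586.76, -101.12,  129.96]), 'eef_rot': array([ 1.96,  2.42, -0.05]), 'ft_force': array([0.63, 0.5 , 1.45]), 'moment': array([ 0.04, -0.04, -0.06]), 'finger_force': 0.0, 'finger_gap': 0.3702007278703894}
red 0  
green 201 [ 570.71 -170.2    47.63] [ 569.76 -171.02   46.86]
white 600 [ 591.16 -122.49   47.69] [ 581.34 -133.36   44.04] [ 601.4  -113.46   49.81]
```

Request:
apply_moves([
  [[2.5,-11,-10,0,0,0,0],[2,-11.3,-25,0,0,0,0],[0,0,-25,0,0,0,0],[0,0,-15,0,0,0,0],[0,0,0,0,0,0,0],[0,0,-4,0,0,0,0],[0,0,-3,0,0,0,0],[0,0,-2,0,0,0,0],[0,0,-2,0,0,0,0],[0,0,0,0,0,0,0]],
])

```text
time_s: 12.68
tcp_pos: [593.2, -124.6, 45.0]
eef_rot: [1.956, 2.417, -0.048]
ft_force: [1.9, -0.2, 3.4]
finger_gap: -0.1
finger_force: 1.5
```

Request:
apply_moves([
  [[0,0,-1,0,0,0,0],[0,0,-0.8,0,0,0,0],[0,0,0,0,0,0,0],[0,0,0,0,0,0,0]],
])

```text
time_s: 13.02
tcp_pos: [593.2, -124.6, 43.3]
eef_rot: [1.956, 2.417, -0.048]
ft_force: [1.5, 0.3, 7.8]
finger_gap: 0.1
finger_force: 4.0
```

Request:
apply_moves([
  [[0,0,10,0,0,0,0],[0,0,12,0,0,0,0],[-9,-23,0,0,0,0,0],[-9,-23.5,0,0,0,0,0],[0,0,0,0,0,0,0],[0,0,-10,0,0,0,0],[0,0,-6,0,0,0,0],[0,0,-4,0,0,0,0],[0,0,-2,0,0,0,0],[0,0,0,0,0,0,0]],
])

```text
time_s: 13.85
tcp_pos: [574.1, -170.3, 43.1]
eef_rot: [1.955, 2.419, -0.051]
ft_force: [-5.0, -0.5, 15.2]
finger_gap: -0.1
finger_force: 7.3
```

Request:
apply_moves([
  [[0,0,0,0,0,0,0],[0,0,15,0,0,0,0],[0,0,35,0,0,0,0],[-5,0,40,0,0,0,0],[-5,0,40,0,0,0,10],[-5,20,40,0,0,0,40],[-5,35,30,0,0,0,60],[-5,35,20,0,0,0,60],[-5,30,0,0,0,0,60],[0,0,0,0,0,0,60]],
])

```text
time_s: 14.68
tcp_pos: [545.0, -47.6, 258.0]
eef_rot: [1.945, 2.428, -0.043]
ft_force: [0.3, 0.5, -0.9]
finger_gap: 59.8
finger_force: 0.0
```

Request:
apply_moves([
  [[2,20,0,2,0.4,0,60],[2,32,0,4.3,0.92,0,60],[2,32,0,4.3,0.92,0,60],[2,32,0,4.3,0.92,0,60],[2,32,0,4.3,0.92,0,60],[0,30,0,4.3,0.92,0,60],[0,0,0,0,0,0,60],[0,0,0,0,0,0,60],[0,0,0,0,0,0,60]],
])

```text
time_s: 15.43
tcp_pos: [554.8, 121.4, 255.7]
eef_rot: [-1.777, -2.2, -0.329]
ft_force: [0.9, -0.5, -0.0]
finger_gap: 60.3
finger_force: 0.0
```

```bash
cat > weld.py <<'E'
from h import *
import sys
a=np.radians(108.18);SX=np.array([np.cos(a),np.sin(a),0]);SY=np.array([SX[1],-SX[0],0])*1.0
SY=np.cross([0,0,1],SX)
def prof(C):
    # circle: corner (hollow face) radius ~249 about c
    P=C.reshape(-1,3);P=P[np.isfinite(P[:,0])]
    return P
if __name__=='__main__':
    s=ctrl.sense();print(s['tcp_pos'],s['eef_rot'],s['joint_pos'])
    img,d,C=grab('wrist',sys.argv[1])
    P=prof(C);c=np.array([633.0,74.2])
    t=P[(P[:,2]>60)&(P[:,2]<135)&(abs(np.hypot(P[:,0]-c[0],P[:,1]-c[1])-250)<12)]
    from scipy.optimize import least_squares
    r=least_squares(lambda q:np.hypot(t[:,0]-q[0],t[:,1]-q[1])-q[2],[633,74,250],loss='soft_l1',f_scale=.5);print('inner face circle',len(t),r.x,np.std(r.fun))
    i=img.astype(int).reshape(-1,3);Q=C.reshape(-1,3);y=(i[:,2]>i[:,0]+70)&(i[:,1]>i[:,0]+50)&(Q[:,2]<16)&(Q[:,1]>240)&(Q[:,1]<340)&(Q[:,0]>560);print('yellow',y.sum(),np.median(Q[y],0))
    pl=Q[(Q[:,2]>7)&(Q[:,2]<14)&(Q[:,0]>450)&(Q[:,0]<670)&(Q[:,1]>220)&(Q[:,1]<350)];print('plate z',np.median(pl[:,2]),cv2.minAreaRect(pl[:,:2].astype(np.float32)))
E
python3 weld.py w13
```

```text
[554.79 121.38 255.72] [-1.78 -2.2  -0.33] [ 0.3   0.48 -0.57  1.67 -0.14  1.06  0.07]
inner face circle 13713 [635.71  70.4  253.52] 4.5631852610440475
yellow 49 [623.87 301.47  11.57]
plate z 11.096221502107937 ((566.314453125, 273.74383544921875), (196.73060607910156, 90.62800598144531), 9.187886238098145)
```

View pics/w13.png

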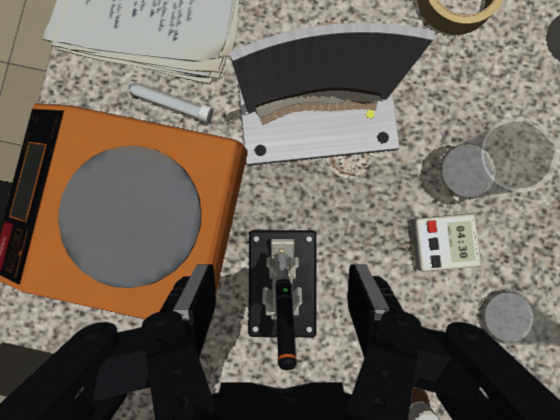

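```bash
cat > wp.py <<'E'
from h import *
from weld import SX,SY
c=np.array([633.0,74.2]);R0=249.5
def run(n):
    f=np.load(f'pics/{n}.npz');P=f['C'].reshape(-1,3);P=P[np.isfinite(P[:,0])]
    e=P[:,:2]-c;rho=R0-np.hypot(e[:,0],e[:,1]);s=250*np.arctan2(e@SY[:2],e@SX[:2]);h=P[:,2]-11.1
    m=(abs(s)<90)&(h>30)&(h<110)&(abs(rho)<15);print(n,'shell rho',[(a,round(float(np.median(rho[m&(abs(s-a)<10)])),1)) for a in range(-60,61,30)])
    m=(abs(s)<90)&(rho>25)&(rho<60)&(abs(h)<6);print('plate h',[(a,round(float(np.median(h[m&(abs(s-a)<10)])),1)) for a in range(-60,61,30)])
    out=[]
    for a in range(-75,76,5):
        q=(abs(s-a)<3)&(abs(rho-h)<5)&(rho+h>2)&(rho+h<30)
        d=(rho+h)/2**.5
        out.append((a,int(q.sum()),round(float(np.median(d[q])),2) if q.any() else None))
    print(out)
for n in ['w6','w7','w13']: run(n)
print('mid corner',c+250*SX[:2])
E
python3 wp.py; python3 seat.py w14|tail -22
```

```text
w6 shell rho [(-60, 0.2), (-30, nan), (0, -7.6), (30, -7.6), (60, -7.5)]
plate h [(-60, 0.0), (-30, 0.0), (0, -0.0), (30, 0.0), (60, -0.1)]
[(-75, 17, 5.37), (-70, 23, 5.43), (-65, 24, 5.5), (-60, 23, 5.82), (-55, 21, 6.04), (-50, 20, 6.94), (-45, 21, 7.09), (-40, 23, 7.8), (-35, 22, 7.9), (-30, 21, 8.72), (-25, 17, 8.79), (-20, 17, 8.82), (-15, 12, 8.77), (-10, 8, 8.77), (-5, 5, 8.41), (0, 2, 8.33), (5, 0, None), (10, 0, None), (15, 0, None), (20, 0, None), (25, 0, None), (30, 0, None), (35, 0, None), (40, 0, None), (45, 0, None), (50, 0, None), (55, 0, None), (60, 0, None), (65, 0, None), (70, 0, None), (75, 0, None)]
w7 shell rho [(-60, 0.2), (-30, 0.3), (0, 0.3), (30, 0.4), (60, 0.5)]
plate h [(-60, nan), (-30, -0.2), (0, -0.2), (30, -0.2), (60, -0.4)]
[(-75, 19, 5.32), (-70, 19, 5.41), (-65, 0, None), (-60, 0, None), (-55, 0, None), (-50, 0, None), (-45, 0, None), (-40, 0, None), (-35, 0, None), (-30, 0, None), (-25, 19, 8.73), (-20, 26, 8.88), (-15, 23, 8.88), (-10, 23, 8.41), (-5, 25, 7.88), (0, 26, 7.86), (5, 24, 7.13), (10, 24, 6.55), (15, 23, 6.04), (20, 27, 5.86), (25, 25,
[... 2533 characters left out ...]
.788514304388931 4.877162157185435 n max/med 8.078706639030315 5.396264851219733
98 99 y -1.8719136609737732 -8.656620642739684 4.796598358726838 n max/med 7.402574807515997 5.653784147088423
104 98 y -1.918085216885722 -8.533095561387373 4.714922629111764 n max/med 7.747613585303206 5.577525465356164
110 106 y -2.1066733437411713 -8.418313553982442 4.646236491692894 n max/med 8.26828220382506 5.612505271375419
116 93 y -2.1638871094237775 -8.300362764526284 3.6941917544430543 n max/med 7.543172702491724 5.637088098925759
axis st min.. [-50.64 -48.96 -48.06 -47.74 -46.79 -46.1  -45.53 -45.19   0.81   1.55
   3.99   5.73   6.84]
  return _methods._mean(a, axis=axis, dtype=dtype,
  ret = ret.dtype.type(ret / rcount)
```

```bash
cat > tgt.py <<'E'
from h import *
def Rv(yaw,tilt=0):
    a=np.radians(yaw);x=np.array([np.cos(a),np.sin(a),0]);z=np.array([0,0,-1.]);y=np.cross(z,x)
    M=np.stack([x,y,z],1)
    return R.from_rotvec(y*np.radians(tilt)).as_matrix()@M
def delta(pos,Rt,s=None):
    s=s or ctrl.sense()
    return np.array(pos)-s['tcp_pos'],np.degrees(R.from_matrix(Rt@T(s)[:3,:3].T).as_rotvec())
if __name__=='__main__':
    print(*delta([572.1,52.7,86],Rv(104.3)))
E
python3 tgt.py
```

```text
[  17.14  -68.55 -170.23] [-20.8   -5.19   2.18]
```

Request:
apply_moves([
  [[3.4,-13.7,-14,-4.16,-1.04,0.44,50],[3.4,-13.7,-14,-4.16,-1.04,0.44,50],[3.4,-13.7,-14,-4.16,-1.04,0.44,50],[3.4,-13.7,-14,-4.16,-1.04,0.44,50],[3.5,-13.7,-14,-4.16,-1.04,0.42,50],[0,0,-20,0,0,0,50],[0,0,-20,0,0,0,50],[0,0,0,0,0,0,50],[0,0,0,0,0,0,50],[0,0,0,0,0,0,50]],
])

```text
time_s: 16.37
tcp_pos: [572.7, 53.2, 147.5]
eef_rot: [-1.928, -2.48, -0.003]
ft_force: [0.8, -0.2, -1.0]
finger_gap: 49.7
finger_force: 0.0
```

```bash
python3 seat.py w15|sed -n '1p;/^68/p;/^8[06]/p;/^9/p;/^1[01]/p'; python3 tgt.py; python3 - <<'E'
from h import *
f=np.load('pics/w15.npz');s=ctrl.sense();M=T(s);L=(f['C'].reshape(-1,3)-M[:3,3])@M[:3,:3];L=L[np.isfinite(L[:,0])]
# handle near gripper in tool frame
for x in range(-30,70,8):
    q=L[(abs(L[:,0]-x)<4)&(abs(L[:,1])<14)&(L[:,2]>-20)&(L[:,2]<100)]
    if len(q):
        q=q[q[:,2]<np.percentile(q[:,2],50)+6]; print(x,len(q),q[:,1].mean(),q[:,1].min(),q[:,1].max(),q[:,2].min())
E
```

```text
[572.67  53.19 147.49] [ 0.82 -0.2  -0.98] [ 0.04 -0.03  0.01] 49.688821006924094
68 230 y -0.1749560010694084 -8.637025399324784 8.983360415095648 n max/med 8.649668550119024 5.563734284449666
80 224 y -1.2410092157257158 -8.692051895035172 5.965647353209921 n max/med 8.096679713086942 5.52666245654504
86 231 y -1.5537528013658843 -8.746537550068663 5.679953332286516 n max/med 7.7325371019935005 5.472771767057644
92 227 y -1.5499630715876225 -8.796078861286157 5.451602411131177 n max/med 7.727813887110692 5.506934526263457
98 245 y -1.7756297194987183 -8.824849663364118 5.198992284505488 n max/med 8.080934200433745 5.508093584127799
104 242 y -1.9979072396314086 -8.901346740111508 4.930402410409528 n max/med 7.895210682288301 5.511802348025764
110 259 y -2.056148880641113 -8.96753241748133 4.686792863478837 n max/med 7.741479789851134 5.562942036651982
116 256 y -2.179549222833635 -8.997602980594419 4.406619780597792 n max/med 7.677542183484242 5.390815533618987
[ -0.78  -0.53 -61.73] [-0.09  0.1   0.02]
-22 115 -0.0007690183639319021 -7.2632781409644105 7.535639412369734 18.5515837
[... 221 characters left out ...]
87795015456962 28.22736989466902
10 453 -0.34745441691370726 -7.913066445880529 7.006164451321314 36.314250713058335
18 446 -0.10341856280596175 -13.620401078891904 13.83337215740224 44.55276778641024
26 583 1.6344750207025787 -13.828055938184484 13.742212470068477 52.83708589529271
34 484 0.9490716220834682 -13.983688093740703 13.954334864199259 58.34375832538955
42 317 -1.1683932315908963 -8.708207385209263 6.338150574967009 67.96493776458324
50 400 -0.49885603239897336 -13.869137143276374 13.831466654995118 78.03592667442328
58 443 -0.11543785312892044 -13.98342656624254 13.814296500374487 84.45649265609731
66 100 -0.4609641300429873 -13.510518558710103 13.90668353429416 91.35441912619548
```

Request:
apply_moves([
  [[-0.5,-0.4,-20,0,0,0,50],[0,0,-20,0,0,0,50],[0,0,-14,0,0,0,50],[0,0,-7.5,0,0,0,50],[0,0,0,0,0,0,50],[0,0,0,0,0,0,30],[0,0,0,0,0,0,10],[0,0,0,0,0,0,0],[0,0,0,0,0,0,0],[0,0,0,0,0,0,0]],
], squeeze=80)

```text
time_s: 17.25
tcp_pos: [572.4, 53.2, 85.8]
eef_rot: [1.927, 2.481, 0.004]
ft_force: [0.3, 0.1, 4.8]
finger_gap: 13.8
finger_force: 78.0
```

Request:
apply_moves([
  [[-0.4,2.1,2.1,0,0,0,0],[-0.9,4.2,4.2,0,0,0,0],[-1.5,7,7,0,0,0,0],[-1.5,7,7,0,0,0,0],[-1.5,7,10,0,0,0,0],[-1,7,25,0,0,0,0],[0,10,30,0,0,0,0],[0,10,30,0,0,0,0],[0,0,0,0,0,0,0],[0,0,0,0,0,0,0]],
])

```text
time_s: 18.08
tcp_pos: [565.4, 109.2, 202.6]
eef_rot: [1.924, 2.482, 0.007]
ft_force: [-0.8, -0.4, -1.4]
finger_gap: 13.8
finger_force: 78.0
```

```bash
cat > ax.py <<'E'
from h import *
import sys
def axis(name):
    s=ctrl.sense();M=T(s);img,d,C=grab('wrist',name)
    print(s['time_s'],s['tcp_pos'],s['eef_rot'],s['ft_force'],s['moment'],s['finger_gap'])
    L=(C.reshape(-1,3)-M[:3,3])@M[:3,:3];L=L[np.isfinite(L[:,0])]
    u=np.array([1,0,1])/2**.5;w=np.array([1,0,-1])/2**.5  # approx probe dir, up normal
    a=L@u;n=L@w;o=np.array([0,0,-18.7])
    a=a-o@u;n=n-o@w
    q=(a>14)&(a<106)&(abs(L[:,1])<9)&(abs(n)<14)
    A=[]
    for x in range(16,105,6):
        k=q&(abs(a-x)<3)
        if k.sum()>20:
            # axis estimate: fit ridge via 90 pct
            A.append((x,L[k,1].mean(),np.median(n[k]),(L[k,1].max()-L[k,1].min())/2));
    A=np.array(A);print(A)
    h=A[(A[:,0]<55)];p=np.polyfit(h[:,0],h[:,2],1);print('pitch deg handle',np.degrees(np.arctan(p[0])),'axis n at 0',p[1]-6.9)
    z=q&(a>90);print('tip end a',np.percentile(a[z],[98,100]),'y',L[z,1].mean(),'n med',np.median(n[z&(a>94)]))
if __name__=='__main__': axis(sys.argv[1])
E
python3 ax.py w16
```

```text
18.0833 [565.39 109.25 202.61] [1.92 2.48 0.01] [-0.84 -0.41 -1.43] [-0.04  0.04 -0.01] 13.838990312421299
[[16.    0.07  6.91  8.92]
 [22.    0.04  7.13  7.52]
 [28.    0.06  7.06  7.64]
 [34.   -0.01  7.21  7.79]
 [40.    0.    7.31  7.64]
 [46.    0.07  7.2   7.59]
 [52.   -0.14  7.38  7.93]
 [58.   -0.07  6.65  7.02]
 [64.   -0.02  5.56  5.75]
 [70.   -0.03  5.68  5.56]
 [76.   -0.14  5.83  5.6 ]
 [82.   -0.12  5.71  5.48]
 [88.   -0.16  5.68  5.55]
 [94.   -0.11  3.18  2.97]]
pitch deg handle 0.6157011315930925 axis n at 0 -0.09335851212516832
tip end a [98.74 99.21] y -0.0676455618848737 n med 3.206069205573101
```

```bash
cat > path.py <<'E'
from tgt import *
from weld import SX,SY
S=np.arange(-65,66,5.);D=np.array([5.5,5.8,6.1,6.75,7.1,7.6,8.1,8.7,8.95,9.1,8.9,8.4,7.95,7.7,7.0,6.6,6.15,6.05,5.75,5.65,5.65,6.0,6.3,6.5,7.2,7.6,7.9])
from scipy.ndimage import gaussian_filter1d
Ds=gaussian_filter1d(D,.7)
c=np.array([633.0,74.2]);TIP=np.array([70.7,-.1,51.4])
def pose(s,delta):
    ph=s/250;e=np.cos(ph)*SX+np.sin(ph)*SY
    u=(e-[0,0,1])/2**.5;d=np.interp(s,S,Ds)
    p=np.r_[c,10]+(249.5-d/2**.5)*e+[0,0,d/2**.5]
    Rt=Rv(108.18+np.degrees(ph))
    return p+delta*u-Rt@TIP,Rt,u
def rows(L,start=None):
    a=None
    for s,dl in L:
        p,Rt,u=pose(s,dl)
        if a is not None:
            print(s,dl,np.round(p-a[0],2),np.round(np.degrees(R.from_matrix(Rt@a[1].T).as_rotvec()),2))
        a=(p,Rt)
E
python3 - <<'E'
from path import *
p,Rt,u=pose(-60,-15);print(p,u,delta(p,Rt))
E
```

```text
[620.43 237.81  76.11] [-0.05  0.7  -0.71] (array([  55.83,  129.78, -124.87]), array([-0.08,  0.07, -9.94]))
```

Request:
apply_moves([
  [[11.4,15,-5,0,0,-2,0],[11.4,26,-14,0,0,-2,0],[11.4,26,-14,0,0,-2,0],[11.4,26,-14,0,0,-2,0],[11.4,19.3,-14,0,0,-2,0],[0,0,-23,0,0,0,0],[0,0,-23.2,0,0,0,0],[-0.6,8.7,-8.8,0,0,0,0],[-0.6,8.8,-8.9,0,0,0,0],[0,0,0,0,0,0,0]],
])

```text
time_s: 18.97
tcp_pos: [618.8, 239.7, 73.4]
eef_rot: [-2.131, -2.303, 0.001]
ft_force: [-1.3, 0.9, -1.7]
finger_gap: 13.8
finger_force: 78.1
```

```bash
cat > chk.py <<'E'
from path import *
import sys
sv,name=float(sys.argv[1]),sys.argv[2]
s=ctrl.sense();p,Rt,u=pose(sv,0)
print('off along u',(s['tcp_pos']-p)@u,'vec',s['tcp_pos']-p)
f=np.array(s['ft_force']);print('f·-u',-f@u,'vel',s['joint_vel'])
from ax import axis
import io,contextlib
b=io.StringIO()
with contextlib.redirect_stdout(b): axis(name)
L=b.getvalue().splitlines();print(L[0]);print(L[-2]);print(L[-1])
E
python3 chk.py -60 w17; python3 - <<'E'
from path import *
p,Rt,u=pose(-60,-15);print(delta(p,Rt))
# clearance of tip to weld in same view
f=np.load('pics/w17.npz');P=f['C'].reshape(-1,3);P=P[np.isfinite(P[:,0])]
e=P[:,:2]-c;rho=249.5-np.hypot(e[:,0],e[:,1]);sa=250*np.arctan2(e@SY[:2],e@SX[:2]);h=P[:,2]-11.1
for a in range(-75,-20,5):
    q=(abs(sa-a)<3)&(abs(rho-h)<5)&(rho+h>2)&(rho+h<24);print(a,q.sum(),np.median(((rho+h)/2**.5)[q]) if q.any() else '')
E
```

```text
off along u -11.669486470627922 vec [-0.78 -8.69  7.9 ]
f·-u -1.888941618567705 vel [ 0.02 -0.04  0.   -0.02 -0.    0.03  0.03]
18.9667 [618.83 239.69  73.4 ] [-2.13 -2.3   0.  ] [-1.32  0.9  -1.67] [ 0.05  0.08 -0.03] 13.750261657845046
pitch deg handle 0.786147273908493 axis n at 0 -0.21991603045922314
tip end a [105.77 105.99] y 0.3581476136579282 n med -9.28749538197964
(array([ 0.72, -1.07,  1.32]), array([-0.12, -0.08,  0.  ]))
-75 89 5.218684746667126
-70 102 5.405354169173265
-65 105 5.48601303579847
-60 100 5.7475955656208075
-55 95 6.111968764360787
-50 104 6.525231252541598
-45 98 7.110103703179027
-40 97 7.545454645368362
-35 100 8.092781072849004
-30 106 8.432851732502574
-25 100 8.994431712537843
```

Request:
apply_moves([
  [[0,0,0,0,0,0,0],[-0.1,2.1,-2.1,0,0,0,0],[-0.2,2.1,-2.1,0,0,0,0],[-0.1,2.1,-2.1,0,0,0,0],[0,0,0,0,0,0,0],[0,0,0,0,0,0,0],[0,0,0,0,0,0,0]],
])

```text
time_s: 19.6
tcp_pos: [620.3, 243.2, 69.1]
eef_rot: [-2.136, -2.303, -0.002]
ft_force: [-0.9, -0.5, -0.7]
finger_gap: 13.8
finger_force: 78.1
```

```bash
python3 chk.py -60 w18
```

```text
off along u -6.178064569675733 vec [ 0.65 -5.15  3.56]
f·-u -0.22970047092298768 vel [ 0. -0.  0. -0.  0.  0.  0.]
19.6 [620.26 243.23  69.06] [-2.14 -2.3  -0.  ] [-0.86 -0.47 -0.73] [-0.04 -0.02 -0.02] 13.825322231601428
pitch deg handle 0.4802980098105336 axis n at 0 -0.04977747149830147
tip end a [105.76 105.97] y -0.0443042562925522 n med -0.8907088896876694
```

Request:
apply_moves([
  [[-0.3,2.2,-0.6,0,0,0,0],[-0.1,1,-1,0,0,0,0],[0,0.7,-0.7,0,0,0,0],[0,0,0,0,0,0,0],[0,0,0,0,0,0,0]],
])

```text
time_s: 20.07
tcp_pos: [619.7, 247.3, 66.5]
eef_rot: [-2.136, -2.303, -0.001]
ft_force: [0.4, -0.1, -1.2]
finger_gap: 13.9
finger_force: 78.1
```

```bash
python3 chk.py -60 w19
```

```text
off along u -1.5164934688026177 vec [ 0.11 -1.1   1.04]
f·-u -0.7484459464323159 vel [ 0. -0.  0.  0. -0.  0. -0.]
20.0667 [619.72 247.28  66.55] [-2.14 -2.3  -0.  ] [ 0.35 -0.13 -1.22] [-0.   -0.03  0.04] 13.919302861591312
pitch deg handle 0.40310037804106996 axis n at 0 -0.024989587666564894
tip end a [101.09 101.69] y 0.010621214079024645 n med -4.777255509551511
```

Request:
apply_moves([
  [[0,0.7,-0.7,0,0,0,0],[0,0,0,0,0,0,0],[0,0,0,0,0,0,0]],
])

```text
time_s: 20.37
tcp_pos: [619.9, 247.7, 66.0]
eef_rot: [-2.136, -2.303, -0.001]
ft_force: [0.6, -0.5, -0.4]
finger_gap: 13.6
finger_force: 78.2
```

```bash
python3 chk.py -60 w20
```

```text
off along u -0.797872641298826 vec [ 0.25 -0.63  0.48]
f·-u 0.09218900546741626 vel [ 0. -0. -0. -0. -0. -0.  0.]
20.3667 [619.86 247.75  65.98] [-2.14 -2.3  -0.  ] [ 0.6  -0.47 -0.39] [-0.18 -0.03  0.  ] 13.634434201027728
pitch deg handle 0.6556510927393745 axis n at 0 -0.17419747713730338
tip end a [100.24 100.97] y -0.0475987542962942 n med -5.015538743476755
```

Request:
apply_moves([
  [[0,0.6,-0.6,0,0,0,0],[0,0,0,0,0,0,0],[0,0,0,0,0,0,0]],
])

```text
time_s: 20.67
tcp_pos: [619.9, 248.3, 65.4]
eef_rot: [-2.136, -2.303, -0.001]
ft_force: [0.6, -1.9, 0.5]
finger_gap: 13.7
finger_force: 78.3
```

```bash
python3 chk.py -60 w21; python3 - <<'E'
from h import *
for i in range(4):
    s=ctrl.sense();print(s['time_s'],s['ft_force'],s['moment'])
    ctrl.capture('side')
E
```

```text
off along u 0.04057783272294789 vec [ 0.27 -0.05 -0.13]
f·-u 1.7219207699458772 vel [ 0.  0. -0. -0. -0. -0.  0.]
20.6667 [619.88 248.33  65.37] [-2.14 -2.3  -0.  ] [ 0.56 -1.92  0.48] [-0.35 -0.   -0.05] 13.704840041226639
pitch deg handle 0.6653850837261532 axis n at 0 -0.1692339076405558
tip end a [99.1  99.54] y -0.39207423712659134 n med -5.7442567170655074
20.7167 [ 0.01 -0.8  -0.59] [-0.27 -0.03  0.04]
20.7667 [-0.08 -0.95  0.9 ] [-0.3  -0.04  0.03]
20.8167 [ 1.12 -1.51  0.59] [-0.34 -0.02 -0.03]
20.8667 [ 0.42 -1.22  0.31] [-0.36 -0.01 -0.03]
```

```bash
cat > plan.py <<'E'
from path import *
import sys
# plan.py s0 d0 s1 d1 n : rows from (s0,d0) to (s1,d1), rounded cumulatively
def plan(s0,d0,s1,d1,n):
    p0,R0,_=pose(s0,d0);acc=np.zeros(3);ya=0;out=[]
    for i in range(1,n+1):
        k=i/n;p,Rt,_=pose(s0+(s1-s0)*k,d0+(d1-d0)*k)
        sh=np.round(p-p0-acc,1);acc+=sh;yw=round(np.degrees((s1-s0)*k/250)-ya,2);ya+=yw
        out.append([float(v) for v in sh]+[0,0,yw,0])
    return out
if __name__=='__main__':
    a=[float(v) for v in sys.argv[1:5]]
    for r in plan(*a,int(sys.argv[5])): print([round(v,2) for v in r],end=', ')
    print()
E
python3 plan.py -60 0 -60 .7 1; for k in -60 -50 -40 -30 -20 -10 0 10 20 30 40 50; do echo $k; python3 plan.py $k .8 $((k+10)) .8 4;done
cat > m.py <<'E'
from path import *
import sys
s=ctrl.sense();sv=float(sys.argv[1])
p,Rt,u=pose(sv,0);M=T(s)
print('off u',(s['tcp_pos']-p)@u,'w',(s['tcp_pos']-p)@(Rt[:,0]+[0,0,1])/2**.5,'lat',(s['tcp_pos']-p)@Rt[:,1])
for i in range(2):
    s=ctrl.sense();print('M',np.array(s['moment'])@M[:3,1],'F',-np.array(s['ft_force'])@u,s['moment'],s['ft_force'],s['time_s'])
    if i==0: ctrl.capture('side')
E
python3 m.py -60
```

```text
[-0.0, 0.5, -0.5, 0, 0, np.float64(0.0), 0], 
-60
[-1.7, -0.3, 0.1, 0, 0, np.float64(0.57), 0], [-1.8, -0.3, 0.2, 0, 0, np.float64(0.58), 0], [-1.7, -0.3, 0.1, 0, 0, np.float64(0.57), 0], [-1.7, -0.4, 0.2, 0, 0, np.float64(0.57), 0], 
-50
[-1.7, -0.4, 0.2, 0, 0, np.float64(0.57), 0], [-1.7, -0.4, 0.1, 0, 0, np.float64(0.58), 0], [-1.7, -0.4, 0.2, 0, 0, np.float64(0.57), 0], [-1.7, -0.4, 0.1, 0, 0, np.float64(0.57), 0], 
-40
[-1.7, -0.5, 0.2, 0, 0, np.float64(0.57), 0], [-1.7, -0.4, 0.2, 0, 0, np.float64(0.58), 0], [-1.6, -0.5, 0.1, 0, 0, np.float64(0.57), 0], [-1.7, -0.5, 0.2, 0, 0, np.float64(0.57), 0], 
-30
[-1.7, -0.5, 0.1, 0, 0, np.float64(0.57), 0], [-1.6, -0.4, 0.1, 0, 0, np.float64(0.58), 0], [-1.7, -0.4, 0.0, 0, 0, np.float64(0.57), 0], [-1.7, -0.5, 0.1, 0, 0, np.float64(0.57), 0], 
-20
[-1.7, -0.3, -0.1, 0, 0, np.float64(0.57), 0], [-1.7, -0.4, -0.0, 0, 0, np.float64(0.58), 0], [-1.7, -0.3, -0.2, 0, 0, np.float64(0.57), 0], [-1.7, -0.3, -0.1, 0, 0, np.float64(0.57), 0], 
-10
[-1.7, -0.3, -0.1, 0, 0, np.float64(0.57), 0], [-1.7, -0.4, -0.2, 0, 0, np.float64(0.58), 0], [-1.7, 
[... 776 characters left out ...]
, 0, np.float64(0.57), 0], [-1.5, -0.9, 0.1, 0, 0, np.float64(0.57), 0], 
40
[-1.5, -0.9, 0.1, 0, 0, np.float64(0.57), 0], [-1.5, -0.9, 0.1, 0, 0, np.float64(0.58), 0], [-1.5, -1.0, 0.1, 0, 0, np.float64(0.57), 0], [-1.4, -0.9, 0.1, 0, 0, np.float64(0.57), 0], 
50
[-1.4, -1.0, 0.2, 0, 0, np.float64(0.57), 0], [-1.4, -1.1, 0.2, 0, 0, np.float64(0.58), 0], [-1.4, -1.0, 0.1, 0, 0, np.float64(0.57), 0], [-1.4, -1.1, 0.2, 0, 0, np.float64(0.57), 0], 
off u 0.0993307901513678 w -0.0731509933908552 lat 0.23627471245042428
M -0.30066110578716826 F 0.3299535856906405 [-0.3  0.   0. ] [ 1.05 -0.94 -0.56] 20.9167
M -0.38443150429207695 F 2.449937124615182 [-0.38 -0.09  0.01] [ 0.45 -3.1   0.34] 20.9667
```

Request:
apply_moves([
  [[0,0.5,-0.5,0,0,0,0],[0,0,0,0,0,0,0],[-1.7,-0.3,0.1,0,0,0.57,0],[-1.8,-0.3,0.2,0,0,0.58,0],[-1.7,-0.3,0.1,0,0,0.57,0],[-1.7,-0.4,0.2,0,0,0.57,0],[0,0,0,0,0,0,0]],
])

```text
time_s: 21.55
tcp_pos: [612.4, 247.6, 65.6]
eef_rot: [-2.088, -2.346, -0.001]
ft_force: [0.8, -2.0, 1.1]
finger_gap: 13.5
finger_force: 78.3
```

```bash
python3 m.py -50
```

```text
off u 0.8275754759564906 w 0.013977222635885479 lat -0.251597191581057
M -0.35023835388516344 F 2.2071976593114884 [-0.35  0.    0.03] [ 0.8  -1.97  1.08] 21.55
M -0.3610205536742948 F 2.5081674484068057 [-0.37  0.02 -0.  ] [ 0.56 -2.09  1.41] 21.6
```

Request:
apply_moves([
  [[-1.7,-0.3,0.1,0,0,0.57,0],[-1.7,-0.4,0.1,0,0,0.58,0],[-1.7,-0.3,0.1,0,0,0.57,0],[-1.7,-0.4,0.1,0,0,0.57,0],[0,0,0,0,0,0,0]],
])

```text
time_s: 22.02
tcp_pos: [605.6, 246.2, 65.9]
eef_rot: [-2.041, -2.387, -0.001]
ft_force: [0.3, -1.8, 1.1]
finger_gap: 14.0
finger_force: 78.4
```

```bash
python3 m.py -40
```

```text
off u 1.1572095576536865 w -0.14982866390227806 lat -0.24451749556164865
M -0.38970377774607234 F 2.0545700162011062 [-0.37 -0.14  0.03] [ 0.25 -1.83  1.06] 22.0167
M -0.41633468076367663 F 2.7673580320493203 [-0.41 -0.08  0.03] [-0.06 -2.28  1.68] 22.0667
```

Request:
apply_moves([
  [[-1.7,-0.5,0.2,0,0,0.57,0],[-1.7,-0.4,0.2,0,0,0.58,0],[-1.6,-0.5,0.1,0,0,0.57,0],[-1.7,-0.5,0.2,0,0,0.57,0],[0,0,0,0,0,0,0]],
])

```text
time_s: 22.48
tcp_pos: [598.8, 244.3, 66.6]
eef_rot: [-1.992, -2.427, -0.001]
ft_force: [1.7, -1.5, 1.7]
finger_gap: 13.7
finger_force: 78.4
```

```bash
python3 m.py -30
```

```text
off u 1.208870981901985 w -0.11951021621058537 lat -0.3168071913146834
M -0.47203957954851594 F 2.4753637598731526 [-0.45 -0.16  0.01] [ 1.67 -1.49  1.71] 22.4833
M -0.3816854469384234 F 1.259861585584187 [-0.38 -0.06 -0.05] [ 0.22 -1.05  0.71] 22.5333
```

Request:
apply_moves([
  [[-1.7,-0.5,0.1,0,0,0.57,0],[-1.6,-0.4,0.1,0,0,0.58,0],[-1.7,-0.4,0,0,0,0.57,0],[-1.7,-0.5,0.1,0,0,0.57,0],[0,0,0,0,0,0,0]],
])

```text
time_s: 22.95
tcp_pos: [592.0, 242.5, 66.8]
eef_rot: [-1.943, -2.467, -0.0]
ft_force: [1.0, -1.7, 0.6]
finger_gap: 14.0
finger_force: 78.4
```

```bash
python3 m.py -20
```

```text
off u 1.2287554314744797 w -0.1471756814064593 lat -0.40889371386831896
M -0.39157450596888105 F 1.7497464930317106 [-0.39 -0.06  0.04] [ 1.03 -1.73  0.55] 22.95
M -0.3660115508490412 F 2.411455539364393 [-0.39  0.07  0.06] [ 0.13 -2.21  1.23] 23.0
```

Request:
apply_moves([
  [[-1.7,-0.3,-0.1,0,0,0.57,0],[-1.7,-0.4,0,0,0,0.58,0],[-1.7,-0.3,-0.2,0,0,0.57,0],[-1.7,-0.3,-0.1,0,0,0.57,0],[0,0,0,0,0,0,0]],
])

```text
time_s: 23.42
tcp_pos: [585.2, 241.1, 66.4]
eef_rot: [-1.894, -2.505, -0.0]
ft_force: [0.3, -2.1, 0.9]
finger_gap: 13.9
finger_force: 78.4
```

```bash
python3 m.py -10
```

```text
off u 1.2381277956892751 w -0.13776493645571358 lat -0.36486229444519047
M -0.45740081332027505 F 2.1995121053624165 [-0.47 -0.03  0.04] [ 0.35 -2.15  0.95] 23.4167
M -0.45506383900965486 F 3.3569027677710004 [-0.47 -0.02  0.04] [ 0.07 -3.29  1.57] 23.4667
```

Request:
apply_moves([
  [[-1.7,-0.3,-0.1,0,0,0.57,0],[-1.7,-0.4,-0.2,0,0,0.58,0],[-1.7,-0.4,-0.1,0,0,0.57,0],[-1.7,-0.4,-0.2,0,0,0.57,0],[0,0,0,0,0,0,0]],
])

```text
time_s: 23.88
tcp_pos: [578.5, 239.7, 65.8]
eef_rot: [-1.843, -2.542, -0.0]
ft_force: [0.1, -2.3, 1.3]
finger_gap: 13.7
finger_force: 78.4
```

```bash
python3 m.py 0
```

```text
off u 1.2815575172000642 w -0.1650398499752772 lat -0.29732201230718663
M -0.4045175186443382 F 2.4575105933117065 [-0.42 -0.02  0.02] [ 0.07 -2.28  1.29] 23.8833
M -0.45068110553993407 F 3.505400543620408 [-0.5   0.07 -0.01] [ 0.78 -3.43  1.46] 23.9333
```

Request:
apply_moves([
  [[-1.7,-0.4,-0.2,0,0,0.57,0],[-1.7,-0.4,-0.2,0,0,0.58,0],[-1.7,-0.4,-0.1,0,0,0.57,0],[-1.7,-0.4,-0.2,0,0,0.57,0],[0,0,0,0,0,0,0]],
])

```text
time_s: 24.35
tcp_pos: [571.7, 238.0, 65.0]
eef_rot: [-1.792, -2.579, -0.0]
ft_force: [0.7, -2.5, 1.7]
finger_gap: 13.5
finger_force: 78.4
```

```bash
python3 m.py 10
```

```text
off u 1.277996063545538 w -0.15723212509429121 lat -0.27142535387331357
M -0.4544702576984964 F 3.065928757857078 [-0.46 -0.08  0.03] [ 0.71 -2.52  1.73] 24.35
M -0.43319232885599074 F 2.1401670020707915 [-0.45 -0.05  0.05] [-0.03 -2.43  0.76] 24.4
```

Steady. Continue.

Request:
apply_moves([
  [[-1.7,-0.5,-0.1,0,0,0.57,0],[-1.7,-0.5,-0.2,0,0,0.58,0],[-1.6,-0.6,0,0,0,0.57,0],[-1.7,-0.6,-0.1,0,0,0.57,0],[0,0,0,0,0,0,0]],
])

```text
time_s: 24.82
tcp_pos: [564.9, 235.8, 64.7]
eef_rot: [-1.74, -2.614, -0.0]
ft_force: [0.8, -1.8, 1.1]
finger_gap: 13.7
finger_force: 78.4
```

```bash
python3 m.py 20
```

```text
off u 1.249554085756908 w -0.10999807883051337 lat -0.3390405234641002
M -0.42155361915325196 F 2.1569735614239853 [-0.44 -0.05  0.02] [ 0.76 -1.77  1.13] 24.8167
M -0.3560492924112698 F 2.715577640636072 [-0.41  0.05 -0.01] [ 0.34 -2.64  1.28] 24.8667
```

Request:
apply_moves([
  [[-1.6,-0.6,-0.1,0,0,0.57,0],[-1.7,-0.6,-0.1,0,0,0.58,0],[-1.6,-0.7,0,0,0,0.57,0],[-1.6,-0.7,0,0,0,0.57,0],[0,0,0,0,0,0,0]],
])

```text
time_s: 25.28
tcp_pos: [558.5, 233.1, 64.5]
eef_rot: [-1.688, -2.648, -0.0]
ft_force: [0.3, -1.8, 0.1]
finger_gap: 13.8
finger_force: 78.4
```

```bash
python3 m.py 30
```

```text
off u 1.1999378887306835 w -0.1463816710635411 lat -0.30574151471985667
M -0.3981603786432908 F 1.3131328117425975 [-0.39 -0.1  -0.01] [ 0.32 -1.77  0.12] 25.2833
M -0.34690602353546757 F 2.354762365902939 [-0.38  0.    0.01] [-0.21 -2.44  1.21] 25.3333
```

Request:
apply_moves([
  [[-1.7,-0.7,-0.1,0,0,0.57,0],[-1.5,-0.7,0,0,0,0.58,0],[-1.6,-0.9,0.1,0,0,0.57,0],[-1.5,-0.9,0.1,0,0,0.57,0],[0,0,0,0,0,0,0]],
])

```text
time_s: 25.75
tcp_pos: [552.3, 229.9, 64.6]
eef_rot: [-1.635, -2.681, -0.0]
ft_force: [0.7, -2.5, 2.3]
finger_gap: 13.8
finger_force: 78.4
```

```bash
python3 m.py 40
```

```text
off u 1.2832387112548678 w -0.15480582173937688 lat -0.30351810737818713
M -0.40439906394789615 F 3.386917287605809 [-0.37 -0.16  0.01] [ 0.66 -2.46  2.31] 25.75
M -0.34659186345743404 F 2.1119985176406493 [-0.34 -0.09  0.  ] [ 0.31 -1.42  1.58] 25.8
```

Request:
apply_moves([
  [[-1.5,-0.9,0.1,0,0,0.57,0],[-1.5,-0.9,0.1,0,0,0.58,0],[-1.5,-1,0.1,0,0,0.57,0],[-1.4,-0.9,0.1,0,0,0.57,0],[0,0,0,0,0,0,0]],
])

```text
time_s: 26.22
tcp_pos: [546.5, 226.2, 65.1]
eef_rot: [-1.581, -2.713, -0.0]
ft_force: [0.5, -2.0, 1.6]
finger_gap: 13.8
finger_force: 78.4
```

```bash
python3 m.py 50
```

```text
off u 1.2492781931421664 w -0.1752741886660144 lat -0.12665735065288214
M -0.3991183811977048 F 2.510762719277846 [-0.3  -0.28 -0.07] [ 0.53 -1.98  1.57] 26.2167
M -0.42731172857640193 F 1.9879657687438326 [-0.34 -0.26 -0.03] [ 1.34 -0.75  1.5 ] 26.2667
```

Request:
apply_moves([
  [[-1.4,-1,0.2,0,0,0.57,0],[-1.4,-1.1,0.2,0,0,0.58,0],[-1.4,-1,0.1,0,0,0.57,0],[-1.4,-1.1,0.2,0,0,0.57,0],[0,0,0,0,0,0,0],[0,0,0,0,0,0,0]],
])

```text
time_s: 26.77
tcp_pos: [540.6, 221.9, 65.6]
eef_rot: [-1.527, -2.743, 0.001]
ft_force: [0.5, -1.4, 2.1]
finger_gap: 14.0
finger_force: 78.4
```

```bash
python3 m.py 60
```

```text
off u 1.3734015443015637 w -0.309322015169929 lat -0.4409588943790639
M -0.40758561515825714 F 2.463014434570116 [-0.39 -0.14  0.02] [ 0.48 -1.36  2.08] 26.7667
M -0.3984785414769023 F 1.7778718953133243 [-0.4  -0.1   0.01] [ 0.06 -1.38  1.31] 26.8167
```

Request:
apply_moves([
  [[1.1,-1.8,2.1,0,0,0,0],[3,-4.8,5.7,0,0,0,0],[3,-8,28,0,0,-3.1,0],[3,-8,28,0,0,-3.1,0],[3,-8,28,0,0,-3.2,0],[1.8,-19.7,5,0,0,-3.2,0],[1.8,-19.7,5,0,0,-3.2,0],[1.8,-19.7,5,0,0,-3.1,0],[1.8,-19.7,5,0,0,0,0],[1.8,-19.7,3,0,0,0,0]],
])

```text
time_s: 27.65
tcp_pos: [563.2, 92.4, 181.3]
eef_rot: [-1.957, -2.456, -0.002]
ft_force: [0.0, 0.2, -0.9]
finger_gap: 14.0
finger_force: 78.2
```

Request:
apply_moves([
  [[0,0,0,0,0,0,0],[0,0,0,0,0,0,0],[0,0,0,0,0,0,0],[0,0,0,0,0,0,0]],
])

```text
time_s: 27.98
tcp_pos: [563.1, 94.3, 180.5]
eef_rot: [-1.955, -2.457, -0.002]
ft_force: [-0.1, 0.8, -0.9]
finger_gap: 13.8
finger_force: 78.2
```

```bash
python3 ax.py w30; python3 -c "
from tgt import *
print(*delta([562.9,92.8,132.1],Rv(103)))"
```

```text
27.9833 [563.07  94.34 180.51] [-1.96 -2.46 -0.  ] [-0.13  0.85 -0.86] [-0.01  0.03 -0.02] 13.752040054700606
[[16.    0.    6.91  8.86]
 [22.    0.09  7.06  7.49]
 [28.    0.03  7.05  7.65]
 [34.   -0.01  7.11  7.81]
 [40.    0.07  7.21  7.6 ]
 [46.    0.01  7.31  7.57]
 [52.   -0.1   7.32  7.91]
 [58.    0.04  6.46  7.03]
 [64.   -0.08  5.63  5.72]
 [70.    0.06  5.63  5.8 ]
 [76.   -0.11  5.84  5.38]
 [82.   -0.14  5.72  5.47]
 [88.   -0.1   5.82  5.55]
 [94.   -0.12  3.52  2.97]]
pitch deg handle 0.6480861827755957 axis n at 0 -0.14664206986115946
tip end a [98.5  98.71] y -0.14181326112720538 n med 3.552891164694074
[ -0.15  -1.55 -48.35] [-0.11 -0.04  0.02]
```

Request:
apply_moves([
  [[-0.1,-0.8,-24,0,0,0,0],[0,-0.8,-24.3,0,0,0,0],[1.2,-5.5,-5.7,0,0,0,0],[1.2,-5.5,-5.7,0,0,0,0],[1.2,-5.5,-5.7,0,0,0,0],[1.2,-5.5,-5.7,0,0,0,0],[1.2,-5.5,-5.7,0,0,0,0],[1.2,-5.5,-5.7,0,0,0,0],[0.6,-2.8,-2.8,0,0,0,0],[0,0,0,0,0,0,0]],
])

```text
time_s: 28.87
tcp_pos: [571.0, 54.6, 94.7]
eef_rot: [-1.959, -2.454, -0.0]
ft_force: [-0.2, 0.1, -1.3]
finger_gap: 13.9
finger_force: 78.1
```

Request:
apply_moves([
  [[0,0,0,0,0,0,0],[0,0,0,0,0,0,0],[0,0,0,0,0,0,0]],
])

```text
time_s: 29.12
tcp_pos: [571.2, 56.4, 95.6]
eef_rot: [-1.957, -2.457, -0.003]
ft_force: [0.1, 0.3, 0.2]
finger_gap: 14.1
finger_force: 78.2
```

```bash
python3 seat.py w31; python3 -c "
from tgt import *
print(*delta([571.8,51.3,89.7],Rv(103)))"
```

```text
[571.25  56.36  95.61] [0.07 0.27 0.19] [-0.08 -0.03 -0.  ] 14.134030117758233
-4 216 y 0.10954950065833925 -8.663076551221542 8.698625364219248 n max/med 10.840204606890559 9.197338418902412
2 529 y 0.3690678364343227 -8.99922667498738 8.986622057630862 n max/med 10.431522030161538 4.7563247427747655
8 90 y -0.6206238444295101 -3.6757953159878105 2.3004459278555776 n max/med 12.813809701132335 10.993108989455457
14 66 y -0.7978638006212894 -6.285028109753761 4.812808342839862 n max/med 14.843361110719634 13.150718439719192
20 250 y -0.07365611954840116 -8.692447098721717 8.716100981536218 n max/med 14.896383833087434 12.9262515863116
26 297 y 0.33397109711783807 -8.699472803626163 8.99466889361637 n max/med 14.981377478387621 12.423024917008355
32 305 y -0.5005923014414638 -8.979873639383246 8.996030586758582 n max/med 14.935531871359252 12.630797035234913
38 236 y -1.0509616059735132 -6.712324737411517 4.821581769779493 n max/med 14.951091509769817 13.196173519875046
44 203 y -0.9003795688242914 -7.601045032142112 5.535343973217348 n max/med 14.970163995214556 13.418951939064307
50
[... 802 characters left out ...]
91047703414 -8.962103439868512 8.946001487076984 n max/med 14.998256338911752 13.308633663277085
98 361 y -0.6247227416478123 -8.839287150390376 8.988704533835765 n max/med 14.999840134366785 13.836090044249993
104 320 y -2.04839885408009 -8.9116819895 5.1144296960966145 n max/med 14.99637890746937 13.881460268764108
110 375 y -2.0806302741426013 -8.97550856859889 4.9776000907167814 n max/med 14.99825426944583 13.859287956969247
116 400 y -2.062660671316816 -8.996990540451264 4.870984924505877 n max/med 14.999936839080569 13.74304924750291
axis st min.. [-51.69 -50.34 -50.21 -49.69 -49.32 -49.08 -48.82 -48.7  -48.42 -48.11
 -48.01 -47.8  -47.74 -47.43]
[ 0.57 -4.98 -5.88] [-0.09  0.02  0.08]
```

Request:
apply_moves([
  [[-0.3,-2,-2,0,0,0,0],[0.2,-1.5,-1.6,0,0,0,0],[0.2,-1.3,-1.4,0,0,0,0],[0,0,0,0,0,0,0],[0,0,0,0,0,0,0],[0,0,0,0,0,0,0]],
])

```text
time_s: 29.67
tcp_pos: [571.2, 51.0, 90.2]
eef_rot: [-1.957, -2.456, -0.002]
ft_force: [0.3, 0.4, -1.2]
finger_gap: 13.6
finger_force: 78.2
```

```bash
python3 seat.py w32|grep -v "^-4"
```

```text
[571.19  51.05  90.22] [ 0.25  0.45 -1.15] [-0.04  0.04  0.  ] 13.601980276209106
2 798 y -0.01291089934693045 -8.953932786000465 8.986523707301656 n max/med 11.163722731684224 3.3788682219041846
8 88 y 0.43950030500736986 -2.512609280037504 3.476732666150728 n max/med 5.372989178223079 3.4955816803733804
14 77 y 0.6375591166406308 -5.141946623814086 5.963695294671121 n max/med 7.435384990295617 5.4931653591862855
20 272 y 0.41077138378777933 -8.766839667263369 8.964529799203712 n max/med 8.11579253904609 5.276507052986464
26 319 y 0.10389831954349998 -8.731413343924043 8.92658430386984 n max/med 8.154463746984028 4.662918377313247
32 325 y -0.485688435998241 -8.98336302271261 8.997144269486293 n max/med 7.553774889731166 4.822824155838404
38 241 y 0.25595518610461704 -5.527055905374124 6.001421127021938 n max/med 7.911100447166881 5.627203727607778
44 215 y 0.0813442522844664 -6.427249819233415 6.262944149364871 n max/med 8.156069799149769 6.081371971289265
50 282 y 0.12792055512125616 -7.36467963893521 7.586608394222442 n max/med 8.901547651609171 7.162384082429121
56 382 y 0.05759
[... 635 characters left out ...]
 7.063226277176
92 550 y -0.11301226866280936 -8.994788787333505 8.985482375531657 n max/med 9.28442660595433 6.753338185152177
98 604 y -0.1868031642928664 -8.993786388972534 8.971288017453126 n max/med 11.344858530680547 7.236651187503835
104 620 y -0.36286234943125967 -8.992268369689025 8.96683045789495 n max/med 14.969427570154188 7.438340055695161
110 587 y -0.8190709292523007 -7.873440589681355 6.222275556530542 n max/med 14.748706700746588 7.1521700463039295
116 663 y -0.7147448948166656 -8.971898541879293 7.7223436223798805 n max/med 14.981273435330017 7.1849742076919725
axis st min.. [-51.34 -50.84 -50.22 -49.79 -49.71 -49.54 -49.53 -49.47 -49.05 -48.64
 -48.26 -48.21 -48.13 -48.03]
```

Request:
apply_moves([
  [[0.1,-0.7,-0.7,0,0,0,0],[0,0,0,0,0,0,0],[0,0,0,0,0,0,18],[0,0,0,0,0,0,24],[0,0,0,0,0,0,40],[0,0,0,0,0,0,50],[0,0,0,0,0,0,50],[0,0,0,0,0,0,50],[0,0,0,0,0,0,50]],
])

```text
time_s: 30.47
tcp_pos: [571.3, 50.4, 89.6]
eef_rot: [-1.957, -2.456, -0.002]
ft_force: [-0.1, -0.8, 0.3]
finger_gap: 49.9
finger_force: 0.0
```

Request:
apply_moves([
  [[0,0,5,0,0,0,50],[0,0,15,0,0,0,50],[0,0,30,0,0,0,50],[0,0,30,0,0,0,50],[0,0,30,0,0,0,50],[0,5,30,0,0,0,50],[0,15,20,0,0,0,50],[0,15,0,0,0,0,50],[0,0,0,0,0,0,50],[0,0,0,0,0,0,50]],
])

```text
time_s: 31.3
tcp_pos: [571.0, 85.9, 249.9]
eef_rot: [-1.956, -2.458, -0.002]
ft_force: [1.0, -0.8, 0.1]
finger_gap: 49.9
finger_force: 0.0
```

```bash
python3 seat.py w33; python3 -c "
import cv2;a=cv2.imread('pics/w33.png');cv2.imwrite('pics/w33c.png',a)"
```

```text
[571.01  85.94 249.86] [ 0.98 -0.8   0.09] [-0.08 -0.    0.06] 49.915268626365766
-4 63 y 0.016467093404425353 -8.326178328922508 8.895383794104848 n max/med 10.289658834964108 9.26426980388559
2 211 y -0.08864421528140445 -8.598910090237975 8.981936046201294 n max/med 10.623751080189045 3.0310787098806955
8 21 y 0.9755742410397114 -2.474944554058946 3.754157384183351 n max/med 3.2957911462472964 1.7527432106366376
14 57 y 1.0065318308739997 -4.577903743326645 6.5776466976283725 n max/med 6.507837026639621 4.006922360743786
20 78 y 0.2987683217964242 -8.616304659512306 8.329677990724115 n max/med 6.693106955408908 3.6538216543342337
26 87 y 0.21423906268465304 -8.680609941966953 8.321613622441042 n max/med 5.950614522861564 2.74178109921624
32 89 y -0.6252794987832876 -8.857649408700249 8.970540789206238 n max/med 6.0139483708246075 2.902924718865286
38 58 y 0.59025103888647 -4.90018021665944 5.89004461026169 n max/med 5.762438060248627 4.277346399749931
44 61 y 0.034145215386171164 -6.915272412638521 7.58014993321451 n max/med 7.708410445682276 5.305880738220573
50 91 y 0.0145174374
[... 738 characters left out ...]
546785 5.441351864503339
92 102 y -1.3088586884658022 -8.351089544985806 6.162475522638939 n max/med 8.002563190148955 5.302277461494981
98 103 y -1.069128324718057 -8.404055336843497 6.010311125708993 n max/med 8.385586574128702 5.3607387094369585
104 105 y -1.4219120881843914 -8.467994749852803 5.787427989019484 n max/med 8.034628517710708 5.474305238728178
110 111 y -1.5521390670996869 -8.535996685716373 5.623229459750334 n max/med 7.602213564169389 5.375498834900526
116 108 y -1.6492733992753574 -8.59202287755293 5.410888844944281 n max/med 7.77479941773494 5.422387366568561
axis st min.. [-51.36 -50.   -49.12 -48.48 -48.23 -47.44 -47.09 -46.   -45.83 -29.63
   0.41   1.31   4.02   5.41]
```

View pics/w33c.png

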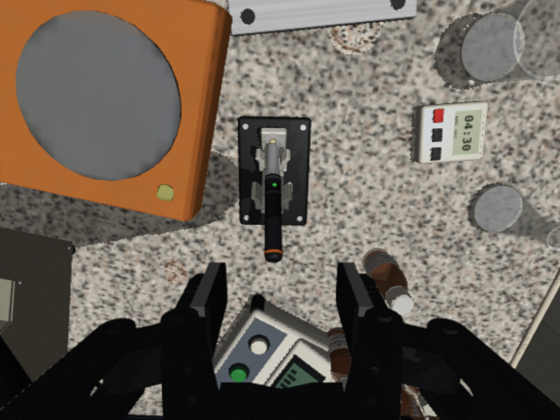

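The picture shows the probe in the holster, with its tip on the disc at about (271,140) and the orange ring at (273,255). The hand is clear of it, and the seat matches the first placement, so I'm handing the job in.

```bash
python3 -c "
from h import *
print(ctrl.sign_off())"
```

```text
the job is handed in; nothing more can be done
None
```

The job is handed in at about 31 s of the 72 s allowed. The white key and then the green key were pressed. The weld was traced from the yellow dot to the far end, with about 2–3 N read at every check. The last picture shows the probe back in the holster with its tip on the zero standard, let go. The hand-in call returned no verdict.

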